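# Set the running clearance of a drive wheel with its spoked adjusting ring

### The arm

A 6-joint arm with a two-finger parallel gripper is mounted at the origin on the work surface. World frame = base frame: x ahead of the robot, y to its left, z up, the work surface at z = 0. Lengths are in m, angles in rad, forces in N, time in s.
With the tool pointing down it reaches from about 0.325 to 1 m from the base axis. Payload 5.1 kg.
Tool frame: the origin (TCP) lies between the finger pads; the fingertips stand 8 mm ahead of it and the grasp point (between the pads) lies 11 mm behind it; z points along the fingers, y is the direction in which the jaws open and shut (so a half turn about z gives the same grasp; the last joint's range is limited). The gripper opens to 85 mm and grips with 20 to 120 N. Pads are 22 mm wide; open, the fingers measure 114 mm over their backs; the gripper's body (76 mm by 85 mm) begins 54 mm behind the grasp point. The pads swing forward as they close: fully open they stand 13 mm farther back than shut.
Start: joints at [1.103, 0.124, 1.65, -0, 1.367, -0.083], TCP at [0.244, 0.602, 0.202] pointing down, gripper open.
Joint ranges: [-2.61, 2.61], [-1.02, 2.33], [0.03, 2.71], [-1.35, 4.49], [0.32, 2.68], [-2.91, 2.91]. Speed limits (rad/s): [2.57, 2.57, 3.14, 3.14, 3.14, 3.14].

### API

Orientations are given as [roll, pitch, yaw] about the fixed x, y, z axes, in that order (R = Rz(yaw) Ry(pitch) Rx(roll)).
In Python, from bench import ctrl gives the robot as it stands.
- The arm moves only by the tool apply_moves, never from a script. Its arguments are lists of equal length, an entry for each row: "delta_pos": the shift along the tool's x, y, z as a fraction of full scale, a list of three; "delta_rot": the turn, a rotation vector about the tool's x, y, z as a fraction of full scale, a list of three; "hand": the closure, from 0 (fully open) to 1 (shut). A call has 1 to 20 rows; each row shifts and turns the commanded pose from where the row before left it, along the tool's axes as they then stand; what a row does not reach is not made up. Full scale, the value 1, is 40 mm for a shift and 0.1 rad for a turn. A row lasts 1/12 s, in which the tool goes at most 41.7 mm and 7.16 degrees, less where a joint would pass 70% of its speed; a pose out of reach is approached as far as the arm can. A call with a number of a shift or a turn outside -1 to 1 is refused whole. A call with a gripper value outside its range is refused whole. The fingers move at their own pace and stop on an object; "force" is the grip in N (left out, the last holds). Time passes only in rows, so rows that do not move let the fingers close. It gives the time, the measured TCP pose, the force and the opening at its end, in the units of the state.
- ctrl.get_state(): the state, without advancing time (a new reading comes with each control period).
- ctrl.read_camera(name): name is "side" or "top"; returns a dict with "frame" (400x640x3 uint8, red, green, blue), "z_map" (400x640 float32, m along the optical axis (not along the pixel's ray), 0 where there is no reading), "K" (3x3 intrinsics, pixels), "pose" (4x4, takes a point from camera to world coordinates). Camera axes: x right, y down, z forward; pixel columns grow to the right and rows downward; lengths in m; the calibration is good to about 2 mm. A picture is of the moment at which its call begins.
- ctrl.close_job(): hands the job in, once; it reports no verdict.
The state is a dict: "time_s": time; "joints": joint angles; "dq": joint speeds; "joint_torque": joint torques, N m; "tool_pos": TCP position; "eef_rot": TCP orientation; "force": force on the tool from outside, world axes, zero at the start; "wrist_torque": the same for the moment, N m; "width": finger opening in m.
Only numpy, scipy, OpenCV 4.12 (cv2) and the standard library are available. Lean on these libraries where they do the work, as an engineer would, in place of code of your own. Each camera call takes 0.05 s, during which the arm holds its last target.

### The job

Turn the spoked ring on the wheel stand's threaded stud clockwise by pushing its spokes round until it comes up snug against the hidden bearing: hold it there a moment with a steady push that it no longer yields to, without forcing it. Then back it off one full turn from snug, leave it there, and do not disturb the other things on the bench.

Things in the scene. Friction and masses are not known exactly. Their poses are not given: they have to be found in the camera images.
- stand: Wheel stand bolted to the bench: dark steel plate 150 x 150 x 12 mm, on it a black robot-vacuum drive wheel lying flat (74 mm across, its face 50 mm above the bench), and a fixed steel threaded stud, 12 mm thick, rising from the wheel's centre. Origin: on the stud's axis at bench level, z up.
- ring: Spoked adjusting ring (ring gauge), started on the stud: knurled steel hub 28 mm across, 24 mm tall, with three level round spokes 8 mm thick, 120 degrees apart. Spoke ends are 52 mm from the axis, their centre line 20 mm above the hub's underside. Origin: on the stud's axis at the hub's underside; z up, x along one spoke (the others at +-120 degrees).
- spoke_end (a point): End of the spoke along the ring's x axis, on its centre line. Right-hand thread: clockwise seen from above goes down, 2 mm a turn; 1.2 to 2.7 turns to go at the start, differing each time. Running free it takes 1 to 2 N at a spoke and it stays where it is left. It jams if backed off more than 2.9 turns from snug.
- stud_end (a point): Top end of the stud, on its axis, 100 mm above the bench; fixed. The ring's hub slides below it.
- cup (a point): Centre of the rim of the fixed grey cup on the wheel's face, 58 mm above the bench, 40 mm across outside, 8 mm deep. It hides the bearing; the hub's foot goes down into it.
- bearing (a point): The bearing face inside the cup, on the axis; it sits 50 to 54 mm above the bench, differing each time. When the ring meets it, resistance climbs steeply but elastically (1.5 N m per rad): it turns along with the ring, 0.2 to 0.3 rad clockwise at snug, and springs back with it when let go. At rest its x axis is the stand's. Snug: a steady 7 to 12 N on a spoke. Over 25 N is forcing.
- motor: Bystander, leave alone: small bare steel can motor lying down, 36 mm across, 60 mm long. Origin: at its underside.
- spool: Bystander, leave alone: yellow plastic spool standing on end, 48 mm across, 40 mm tall. Origin: at its underside.
- tape: Bystander, leave alone: roll of tape lying flat, 80 mm across, 24 mm tall. Origin: at its underside.
- spare_wheel: Bystander, leave alone: spare black rubber wheel lying flat, 72 mm across, 25 mm tall, with no stud. Origin: at its underside.
- driver: Bystander, leave alone: screwdriver lying down, 170 mm long. Origin: at bench level, below its middle.
- parts_tray: Bystander, leave alone: shallow aluminium tray 120 x 90 x 22 mm. Origin: at its underside.
- meter: Bystander, leave alone: yellow test meter lying flat, 170 x 85 x 42 mm. Origin: at its underside.
Mind the look-alikes: they are no part of the job. What is shaped like the stand but orange is not meant.

How it is judged:
By the outcome, as a careful person would: the job done as asked, in the order asked, and still so for the second after the job is handed in, with the robot touching nothing.
It also fails if it takes over 72 s, if anything falls off the work surface, if the arm or the gripper's body presses on something with over 40 N, if the wrist force passes 120 N, or if a joint passes its speed limit or range.

## Working session

There is one attempt and no reset: what is moved stays moved. The work goes in short steps, Python scripts to look and compute and a tool call to move; the robot and the scene stay as the last step left them, time stands still between calls to the robot, and variables do not carry over. Pictures are saved under pics/ and viewed, and the job is handed in when it is done.

Besides the shell and the picture viewer there is one more tool, called after "Call:" as name(argument=value, ...), one argument or row to a line, values as JSON. apply_moves: Moves the arm, as the interface text tells. Its arguments: {"type":"object","properties":{"delta_pos":{"type":"array","items":{"type":"array","items":{"type":"number"}}},"delta_rot":{"type":"array","items":{"type":"array","items":{"type":"number"}}},"hand":{"type":"array","items":{"type":"number"}},"force":{"type":"number"}},"required":["delta_pos","delta_rot","hand"]}

```bash
mkdir -p pics; ls; python3 - <<'E'
from bench import ctrl
import cv2,numpy as np
s=ctrl.get_state();print(s)
for n in ("side","top"):
    d=ctrl.read_camera(n);cv2.imwrite(f"pics/{n}0.png",d["frame"][:,:,::-1]);np.savez(f"{n}0.npz",**d);print(n,d["K"],d["pose"])
E
```

```text
pics
{'time_s': 0.0, 'joints': array([ 1.10335966e+00,  1.24522216e-01,  1.65167456e+00, -1.19913943e-05,
        1.36751733e+00, -8.26008495e-02]), 'dq': array([-0.00213937, -0.00130824,  0.00218896, -0.00072786,  0.00112741,
       -0.00091352]), 'joint_torque': array([ 2.77285553e-04, -4.23589325e+01, -3.65461743e+01, -2.35878761e-04,
        6.68854831e-03,  2.95605639e-05]), 'tool_pos': array([0.24373834, 0.60183841, 0.20034169]), 'eef_rot': array([-3.13947746e+00, -1.63335219e-04,  2.75675910e+00]), 'force': array([ 0.25481882, -0.24805022,  0.30587792]), 'wrist_torque': array([-0.01529067,  0.0709852 ,  0.02444027]), 'width': 0.08559930604056164}
side [[404.95900758   0.         314.26667614]
 [  0.         404.95900758 199.72296317]
 [  0.           0.           1.        ]] [[ 0.73931801 -0.46952429  0.48265497 -0.04550921]
 [-0.67329103 -0.52545853  0.52016586 -0.65726514]
 [ 0.00938466 -0.70953525 -0.70460745  0.89085594]
 [ 0.          0.          0.          1.        ]]
top [[381.68334      0.         320.57877278]
 [  0.         381.68334    199.34576888]
 [  0.           0.           1.        ]] [[ 0.00870548 -0.99627797  0.08575797  0.43502396]
 [-0.99986157 -0.00988864 -0.01338138 -0.05903675]
 [ 0.01417961 -0.08562961 -0.99622613  1.10852171]
 [ 0.          0.          0.          1.        ]]
```

View pics/side0.png

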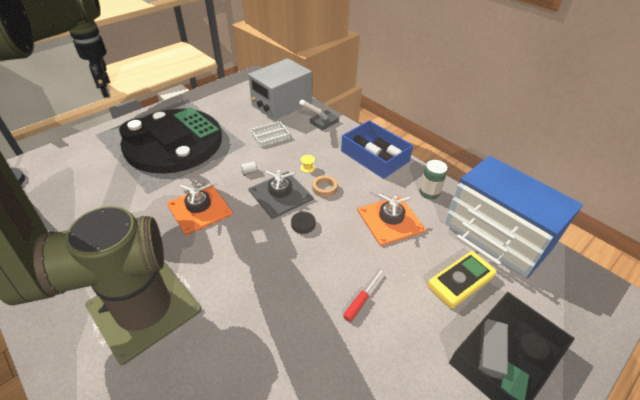

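View pics/top0.png

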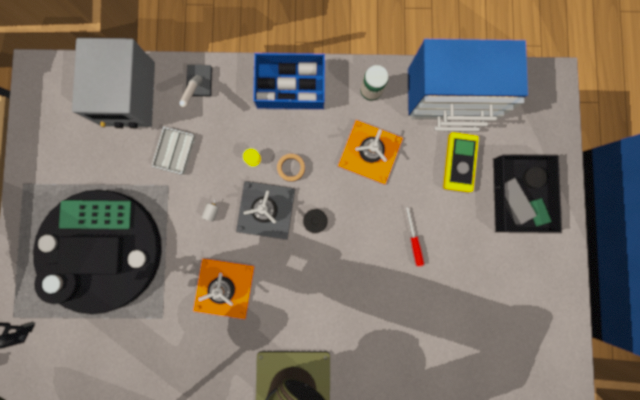

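The top view shows three stand-like things: an orange one at (372,150), an orange one at (222,290), and a dark grey one at (265,210), which is at (280,192) in the side view. The dark steel one fits the description. I'll enlarge it to confirm.

```bash
python3 - <<'E'
import cv2,numpy as np
t=np.load("top0.npz")["frame"][165:255,220:340,::-1];s=np.load("side0.npz")["frame"][155:225,235:325,::-1]
a=cv2.resize(t,(560,420),interpolation=cv2.INTER_CUBIC);cv2.imwrite("pics/ct0.png",a)
cv2.imwrite("pics/cs0.png",cv2.resize(s,(720,560),interpolation=cv2.INTER_CUBIC))
z=np.load("top0.npz")["z_map"];print(z[200:222:2,250:282:2].round(3))
E
```

```text
[[1.099 1.098 1.06  1.063 1.065 1.059 1.059 1.034 1.036 1.063 1.059 1.063
  1.101 1.098 1.096 1.1  ]
 [1.097 1.095 1.058 1.057 1.06  1.056 1.05  1.03  1.056 1.058 1.06  1.061
  1.063 1.099 1.101 1.098]
 [1.097 1.058 1.056 1.059 1.053 1.032 1.031 1.03  1.06  1.053 1.056 1.063
  1.059 1.08  1.098 1.1  ]
 [1.095 1.058 1.057 1.056 1.031 1.014 1.031 1.031 1.031 1.059 1.059 1.059
  1.061 1.059 1.092 1.098]
 [1.094 1.057 1.061 1.049 1.03  1.008 1.005 1.035 1.032 1.059 1.051 1.06
  1.056 1.061 1.098 1.098]
 [1.032 1.032 1.029 1.031 1.031 1.014 1.015 1.029 1.028 1.055 1.053 0.
  1.061 1.065 1.096 1.099]
 [1.031 1.031 1.052 1.056 1.055 1.031 1.027 1.029 1.03  1.057 1.056 1.06
  1.055 1.058 1.099 1.098]
 [1.095 1.057 1.058 1.058 1.048 1.057 1.036 1.045 1.027 1.031 1.055 1.056
  1.058 1.071 1.1   1.092]
 [1.094 1.058 1.053 1.055 1.056 1.059 1.048 1.049 1.056 1.032 1.027 1.059
  1.057 1.097 1.099 1.099]
 [1.096 1.094 1.064 1.059 1.056 1.059 1.053 1.056 1.054 1.057 1.031 1.028
  1.078 1.094 1.096 1.095]
 [1.096 1.092 1.094 1.057 1.057 1.052 1.057 1.053 1.054 1.055 1.06  1.031
  1.031 1.093 1.094 1.089]]
```

View pics/ct0.png

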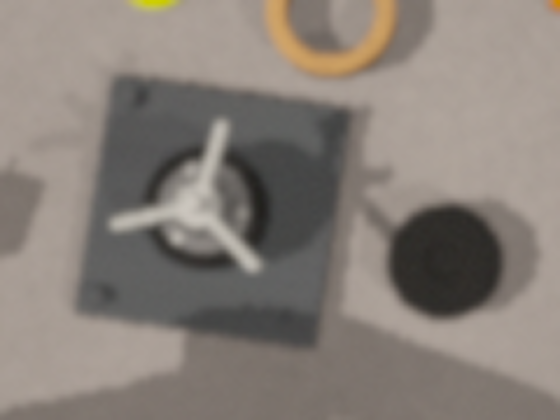

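View pics/cs0.png

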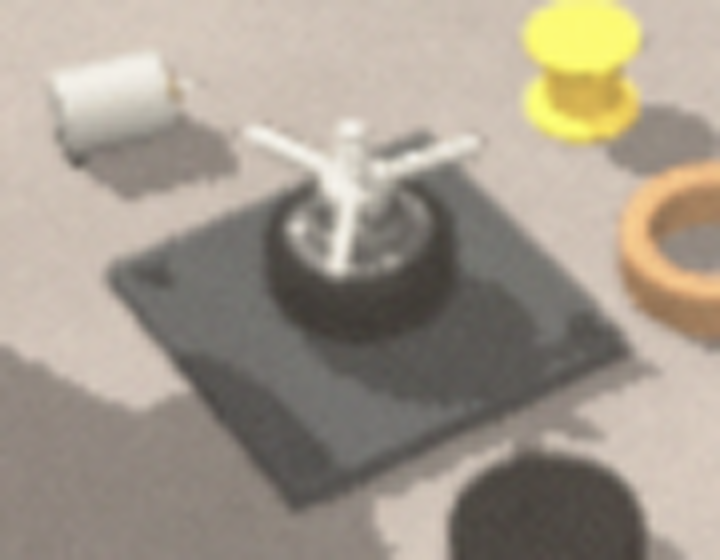

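The crops show a dark steel plate with the wheel, stud and three-spoke ring. In the top view the hub is at about (262,209) and the spoke ends are at about (267,191), (244,213) and (274,222). This is the stand that is meant. Next I'll measure the axis, the spoke angles and the heights from depth and rays.

```bash
cat > h.py <<'E'
import numpy as np,cv2
from scipy.optimize import least_squares
def pts(d):
    z=d["z_map"].astype(float);K=d["K"];v,u=np.mgrid[:z.shape[0],:z.shape[1]]
    P=np.stack([(u-K[0,2])/K[0,0]*z,(v-K[1,2])/K[1,1]*z,z],-1)
    return P@d["pose"][:3,:3].T+d["pose"][:3,3]
def ring(d,c,zr=(.068,.092)):
    # white/bright spokes: points by height; angles mod 120
    P=pts(d);r=np.hypot(P[...,0]-c[0],P[...,1]-c[1])
    m=(d["z_map"]>0)&(r<.056)&(r>.018)&(P[...,2]>zr[0])&(P[...,2]<zr[1])
    Q=P[m];a=np.arctan2(Q[:,1]-c[1],Q[:,0]-c[0])
    w=np.hypot(Q[:,0]-c[0],Q[:,1]-c[1])
    ph=np.angle((w*np.exp(3j*a)).sum())/3
    return np.degrees(ph),Q,m
E
python3 - <<'E'
from h import *
for n in("top","side"):
    d=dict(np.load(n+"0.npz"));P=pts(d)
    g=d["frame"].astype(int)
    # plate: top z ~12mm
    if n=="top":
        dark=(g.max(2)<120)&(P[...,2]>.006)&(P[...,2]<.018)&(d["z_map"]>0)
        b=np.zeros_like(dark);b[170:250,225:300]=1
        mm=(dark&b).astype(np.uint8);k=cv2.connectedComponentsWithStats(mm)
        Q=P[dark&b];R=cv2.minAreaRect(Q[:,:2].astype(np.float32)*1000);print(n,"plate",R,cv2.boxPoints(R))
    b=(slice(170,250),slice(225,300)) if n=="top" else (slice(150,230),slice(230,330))
    S=P[b].reshape(-1,3);
    st=S[(S[:,2]>.093)&(S[:,2]<.11)];print("stud",len(st),st.mean(0),st[:,2].max())
    c=np.array([*(st[:,:2].mean(0))])
    r=np.hypot(*(S[:,:2]-c).T)
    w=S[(r<.037)&(r>.024)&(S[:,2]>.04)&(S[:,2]<.056)];print("wheelface",len(w),np.median(w[:,2]))
    cc=(w[:,:2].max(0)+w[:,:2].min(0))/2;print(cc)
    for it in range(3):
        ph,Q,m=ring(d,c);a=np.degrees(np.arctan2(Q[:,1]-c[1],Q[:,0]-c[0]))
        print(n,c,ph,len(Q))
        # fit centre/phase: perpendicular distance to nearest spoke
        def f(p):
            D=Q[:,:2]-p[:2];aa=np.arctan2(D[:,1],D[:,0])-p[2];aa=(aa+np.pi/3)%(2*np.pi/3)-np.pi/3
            return np.hypot(*D.T)*np.sin(aa)
        R=least_squares(f,[*c,np.radians(ph)],loss="soft_l1",f_scale=.003);c=R.x[:2];print(R.x[:2],np.degrees(R.x[2])%120,np.sqrt(np.mean(R.fun**2)))
    for k in range(3):
        D=Q[:,:2]-c;aa=np.degrees(np.arctan2(D[:,1],D[:,0]))-np.degrees(R.x[2])-120*k;aa=(aa+180)%360-180
        q=Q[abs(aa)<20];print((np.degrees(R.x[2])+120*k)%360,len(q),np.percentile(q[:,2],[50,80,95]).round(4),np.hypot(*(q[:,:2]-c).T).max())
E
```

```text
top plate ((497.33587646484375, 84.79029846191406), (148.62924194335938, 149.92848205566406), 82.12332916259766) [[412.8947      21.450005  ]
 [561.4087       0.90361786]
 [581.77704    148.13058   ]
 [433.26306    168.67697   ]]
stud 17 [0.49742849 0.08575218 0.09838362] 0.10282466654357814
wheelface 274 0.04945336522476962
[0.49655747 0.08613435]
top [0.49742849 0.08575218] -16.340608216885038 108
[0.49715531 0.08532209] 103.73106849773309 0.002286238575457264
top [0.49715531 0.08532209] -16.291405626089233 109
[0.49717343 0.08538285] 103.75644845911147 0.002291381315017614
top [0.49717343 0.08538285] -16.292443064071918 109
[0.49717343 0.08538285] 103.75644880247006 0.0022913813147531527
343.75644880247006 37 [0.0767 0.0789 0.0812] 0.05052281140981881
103.75644880247006 35 [0.0768 0.0785 0.0812] 0.049034922677615
223.75644880247006 37 [0.0763 0.0782 0.0799] 0.05037466281925664
stud 13 [0.49803829 0.08523866 0.0996082 ] 0.104722796228224
wheelface 181 0.05000840083585778
[0.49828083 0.08611207]
side [0.49803829 0.08523866] -16.31698560048934 76
[0.49836363 0.08537258] 103.53541695926764 0.0021350714505409393
side [0.49836363 0.08537258] -16.31631200557405 76
[0.49836363 0.08537257] 103.5354206228411 0.0021350714307333298
side [0.49836363 0.08537257] -16.316311985017077 76
[0.49836363 0.08537257] 103.53542062251577 0.0021350714307174453
343.53542062251574 27 [0.0777 0.079  0.081 ] 0.048801436754565386
103.53542062251577 26 [0.0774 0.0789 0.0793] 0.053124878734631724
223.53542062251577 23 [0.0781 0.0794 0.0809] 0.05096137993262429
```

Axis at about (0.4977, 0.0854), with spokes at about 103.6°, 223.6° and 343.6°. My plan is to centre the open gripper over the stud so a finger stands on each side. Turning the tool about its own axis will then push the spokes round. First I'll move above the stand.

Call:
apply_moves(
  delta_pos=[
    [-0.67, -0.6, 0],
    [-0.67, -0.6, 0],
    [-0.67, -0.6, 0],
    [-0.67, -0.6, 0],
    [-0.67, -0.6, 0],
    [-0.67, -0.6, 0],
    [-0.67, -0.6, 0],
    [-0.67, -0.6, 0],
    [-0.67, -0.6, 0],
    [-0.67, -0.6, 0],
    [-0.67, -0.6, 0],
    [-0.67, -0.6, 0],
    [-0.67, -0.6, 0],
    [-0.67, -0.6, 0],
    [-0.67, -0.6, 0],
    [-0.67, -0.6, 0],
    [0, 0, 0],
  ],
  delta_rot=[
    [0, 0, 0],
    [0, 0, 0],
    [0, 0, 0],
    [0, 0, 0],
    [0, 0, 0],
    [0, 0, 0],
    [0, 0, 0],
    [0, 0, 0],
    [0, 0, 0],
    [0, 0, 0],
    [0, 0, 0],
    [0, 0, 0],
    [0, 0, 0],
    [0, 0, 0],
    [0, 0, 0],
    [0, 0, 0],
    [0, 0, 0],
  ],
  hand=[0.13, 0.13, 0.13, 0.13, 0.13, 0.13, 0.13, 0.13, 0.13, 0.13, 0.13, 0.13, 0.13, 0.13, 0.13, 0.13, 0.13],
)

```text
time_s: 1.52
tool_pos: [0.4989, 0.0808, 0.2012]
eef_rot: [-3.14, 0.001, 2.751]
force: [-0.6, 0.4, 0.1]
width: 0.0742
```

Call:
apply_moves(
  delta_pos=[
    [0, 0, 0.2],
    [0, 0, 0.2],
    [0, 0, 0.2],
    [0, 0, 0.2],
    [0, 0, 0.2],
    [0, 0, 0.2],
    [0, 0, 0.2],
    [0, 0, 0.2],
    [0, 0, 0],
    [0, 0, 0],
    [0, 0, 0],
    [0, 0, 0],
    [0, 0, 0],
  ],
  delta_rot=[
    [0, 0, -1],
    [0, 0, -1],
    [0, 0, -1],
    [0, 0, -1],
    [0, 0, -1],
    [0, 0, -1],
    [0, 0, -1],
    [0, 0, -1],
    [0, 0, -1],
    [0, 0, -1],
    [0, 0, -1],
    [0, 0, -0.45],
    [0, 0, 0],
  ],
  hand=[0.13, 0.13, 0.13, 0.13, 0.13, 0.13, 0.13, 0.13, 0.13, 0.13, 0.13, 0.13, 0.13],
)

```text
time_s: 2.6
tool_pos: [0.4967, 0.0861, 0.1371]
eef_rot: [3.141, -0.001, -2.38]
force: [-0.6, 0.5, 0.2]
width: 0.0746
```

```bash
python3 - <<'E'
from bench import ctrl
from h import *
s=ctrl.get_state();print({k:np.round(s[k],4) for k in("time_s","joints","tool_pos","eef_rot","force","wrist_torque","width")})
for n in ("side","top"):
    d=ctrl.read_camera(n);np.savez(n+"1.npz",**d)
    R,t=d["pose"][:3,:3],d["pose"][:3,3];p=R.T@(np.array([.4977,.0854,.1])-t);u=d["K"]@p/p[2];u=u[:2].astype(int);print(n,u)
    c=d["frame"][max(0,u[1]-60):u[1]+60,u[0]-60:u[0]+60,::-1];cv2.imwrite(f"pics/{n}1.png",cv2.resize(c,(580,580),interpolation=cv2.INTER_CUBIC))
E
```

```text
{'time_s': np.float64(2.6), 'joints': array([ 6.5000e-02, -1.5340e-01,  2.0352e+00,  2.0000e-04,  1.2608e+00,
       -2.2672e+00]), 'tool_pos': array([0.4967, 0.0861, 0.1371]), 'eef_rot': array([ 3.1407e+00, -6.0000e-04, -2.3803e+00]), 'force': array([-0.5595,  0.527 ,  0.2332]), 'wrist_torque': array([-0.0067,  0.0456, -0.0124]), 'width': np.float64(0.0746)}
side [278 171]
top [260 207]
```

View pics/side1.png

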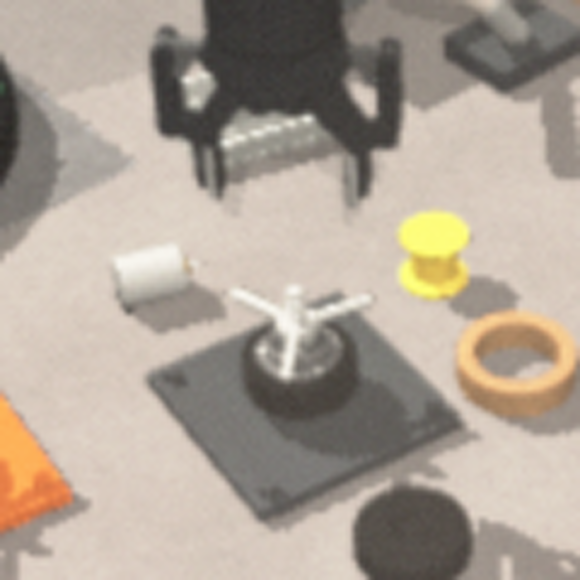

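View pics/top1.png

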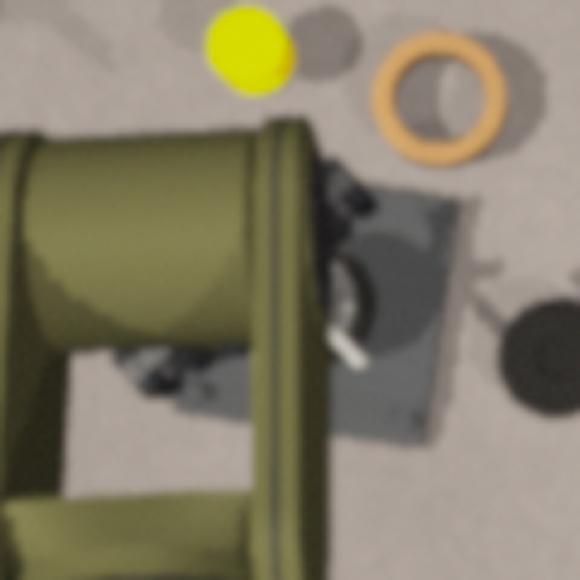

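The side view shows both fingers straddling above the stud, with tips at about side pixel (262,153) and (291,154). I'll compute the tip height by casting rays onto the fingers' plane.

```bash
python3 - <<'E'
from h import *
d=dict(np.load("side1.npz"));P=pts(d);c=np.array([.4967,.0861])
m=(d["z_map"]>0)&(np.hypot(P[...,0]-c[0],P[...,1]-c[1])<.075)&(P[...,2]>.106)
f=np.radians(133.6);e=np.array([np.cos(f),np.sin(f)])
Q=P[m];t=(Q[:,:2]-c)@e;n=(Q[:,:2]-c)@np.array([-e[1],e[0]])
o=np.argsort(Q[:,2])[:45]
print(np.c_[t,n,Q[:,2]][o].round(4)*1000)
for px in((262,153),(291,154),(265,153.5)):
    r=np.linalg.inv(d["K"])@[*px,1];r=d["pose"][:3,:3]@r;o=d["pose"][:3,3]
    nn=np.array([-e[1],e[0]]);k=-((o[:2]-c)@nn)/(r[:2]@nn);X=o+k*r;print(px,X,(X[:2]-c)@e)
np.set_printoptions(linewidth=200);print(P[140:165,256:270:1,2].round(3)*1000)
E
```

```text
[[-43.6   2.6 178.1]
 [ 44.4   5.7 178.4]
 [ 37.3  -3.5 178.9]
 [ 41.1   7.5 180. ]
 [-38.8  10.1 180. ]
 [ 38.1   8.4 180.8]
 [ 37.3  -4.8 181.4]
 [ 41.4   5.  181.5]
 [-41.4   7.4 181.7]
 [-42.1  13.3 182.8]
 [-38.8   9.6 183.2]
 [ 49.9   4.2 184. ]
 [ 37.2  -5.5 184.4]
 [ 43.4   9.  184.5]
 [-47.    6.5 184.9]
 [-41.6   8.2 185.9]
 [-44.4   8.1 186. ]
 [ 37.3  10.5 186.1]
 [ 46.3   7.2 186.5]
 [ 43.3   8.  187.3]
 [-39.1  10.4 187.4]
 [-49.8   5.1 187.6]
 [ 37.6 -10.2 188. ]
 [ 36.8  -5.1 188.3]
 [ 37.3   9.4 188.8]
 [-44.4   7.3 188.9]
 [-47.2   7.3 189.1]
 [-38.9   8.5 189.5]
 [ 49.    6.7 189.5]
 [-41.8   9.2 190.2]
 [ 45.8   8.1 190.8]
 [ 39.5  12.2 190.8]
 [-44.3   5.4 191. ]
 [ 37.3   7.8 191.1]
 [-43.8   1.3 191.3]
 [-49.9   5.8 191.6]
 [ 42.6   9.5 192.1]
 [ 49.    5.6 192.1]
 [ 39.8   9.5 192.2]
 [-47.3   6.8 192.2]
 [-39.    8.6 193. ]
 [-41.9   9.  193.6]
 [ 36.7  -7.  194. ]
 [ 37.9   2.6 194.1]
 [ 45.5   8.4 194.5]]
(262, 153) [0.46673006 0.11757154 0.16677417] 0.04345865860095602
(291, 154) [0.52437343 0.05704003 0.16862747] -0.04012855212397379
(265, 153.5) [0.47263
[... 1173 characters left out ...]
.   0.   1.   1.   1.   3.   0.   2.   2.]
 [  4.   3.   2.   4.   1.   2.   2.   0. 891.   3.   0.   0.   1.   0.]
 [  2.   3.  -2.   0.  -2.   3.   3.   1.   2.   4.  -1.  -0.  -2.   2.]
 [  4.   3.  -0.   2.   1.  -0.  -1.   1.  -3.  -1.   0.   2.  -0.   4.]
 [  4.   0.   2.   5.   2.   1.   6.   2.   2.   3.   5.   0.   1.  -1.]
 [  1.   1.  -3.   1.  -0.   4.  -1.  -4.   2.   0.   3.   3.   3.   3.]
 [  2.  -3.  -2.  -3.   0.   3.   5.   2.   1.   4.   2.  -0.   4.   1.]
 [  3.   2.   2.  -1.   1.  -1.   2.   2.  -2.   5.   2.  -0.   3.   0.]
 [ -0.   0.   0.   3.   2.  -1.  -0.  -1.   1.   3.   1.   3.   3.   2.]
 [ 29.   1.   2.   5.   0.   2.   1.   4.  -2.   4.   2.   2.   0.   0.]]
```

```bash
python3 - <<'E'
from h import *
d=dict(np.load("side1.npz"))
c=d["frame"][120:175,240:312,::-1];cv2.imwrite("pics/side1z.png",cv2.resize(c,(792,605)[:2],interpolation=cv2.INTER_NEAREST)[:600])
f=np.radians(133.6);e=np.array([np.cos(f),np.sin(f)])
for z in (.12,.13,.14,.15,.16,.17,.18):
  for r in(.037,.0515,-.037,-.0515):
    X=np.array([.4967+r*e[0],.0861+r*e[1],z]);p=d["pose"][:3,:3].T@(X-d["pose"][:3,3]);u=d["K"]@p/p[2];print(z,r,u[:2].round(1),end=' ')
  print()
E
```

```text
0.12 0.037 [265.5 165.7] 0.12 0.0515 [260.6 165.4] 0.12 -0.037 [290.5 167. ] 0.12 -0.0515 [295.4 167.3] 
0.13 0.037 [265.2 163. ] 0.13 0.0515 [260.3 162.8] 0.13 -0.037 [290.3 164.4] 0.13 -0.0515 [295.3 164.6] 
0.14 0.037 [265.  160.4] 0.14 0.0515 [260.  160.1] 0.14 -0.037 [290.2 161.7] 0.14 -0.0515 [295.2 162. ] 
0.15 0.037 [264.7 157.7] 0.15 0.0515 [259.7 157.4] 0.15 -0.037 [290.1 159. ] 0.15 -0.0515 [295.1 159.3] 
0.16 0.037 [264.4 155. ] 0.16 0.0515 [259.4 154.7] 0.16 -0.037 [290.  156.3] 0.16 -0.0515 [295.  156.6] 
0.17 0.037 [264.1 152.2] 0.17 0.0515 [259.1 152. ] 0.17 -0.037 [289.9 153.6] 0.17 -0.0515 [295.  153.8] 
0.18 0.037 [263.9 149.4] 0.18 0.0515 [258.8 149.2] 0.18 -0.037 [289.8 150.8] 0.18 -0.0515 [294.9 151. ]
```

View pics/side1z.png

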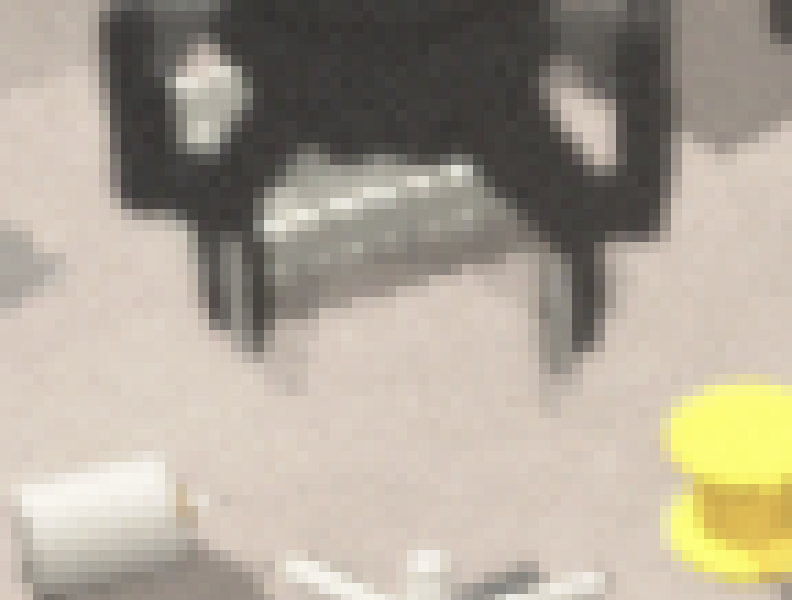

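The images put the tips at about z=0.175, but the TCP reads 0.137 and the tips should be near it. I'll descend partway, still clear of the spokes even by the stated geometry, centre better, and look again.

Call:
apply_moves(
  delta_pos=[
    [0, 0, 0.4],
    [0, 0, 0.4],
    [0, 0, 0],
    [0, 0, 0],
  ],
  delta_rot=[
    [0, 0, 0],
    [0, 0, 0],
    [0, 0, 0],
    [0, 0, 0],
  ],
  hand=[0.13, 0.13, 0.13, 0.13],
)

```text
time_s: 3.03
tool_pos: [0.4963, 0.0857, 0.1047]
eef_rot: [3.14, -0.002, -2.382]
force: [-0.2, 0.7, -0.1]
width: 0.0739
```

```bash
python3 - <<'E'
from bench import ctrl
from h import *
s=ctrl.get_state();print({k:np.round(s[k],4) for k in("time_s","joints","tool_pos","eef_rot","force","wrist_torque","width")})
d=ctrl.read_camera("side");np.savez("side2.npz",**d)
c=d["frame"][130:190,240:320,::-1];cv2.imwrite("pics/side2.png",cv2.resize(c,(800,600),interpolation=cv2.INTER_CUBIC))
P=pts(d);c=s["tool_pos"][:2]
m=(d["z_map"]>0)&(np.hypot(P[...,0]-c[0],P[...,1]-c[1])<.075)&(P[...,2]>.106)
f=np.radians(133.6);e=np.array([np.cos(f),np.sin(f)])
Q=P[m];t=(Q[:,:2]-c)@e;n=(Q[:,:2]-c)@np.array([-e[1],e[0]])
o=np.argsort(Q[:,2])[:16];print((np.c_[t,n,Q[:,2]][o]*1000).round(1))
E
```

```text
{'time_s': np.float64(3.0333), 'joints': array([ 6.4300e-02, -1.1990e-01,  2.0629e+00,  1.0000e-04,  1.2011e+00,
       -2.2662e+00]), 'tool_pos': array([0.4963, 0.0857, 0.1047]), 'eef_rot': array([ 3.1399e+00, -1.9000e-03, -2.3820e+00]), 'force': array([-0.2182,  0.6933, -0.1081]), 'wrist_torque': array([ 0.0279,  0.087 , -0.0242]), 'width': np.float64(0.0739)}
[[-40.2   7.1 145.5]
 [ 37.4  -7.  147.4]
 [ 38.6 -15.4 148.1]
 [-43.6  10.4 148.5]
 [-37.9  11.3 148.7]
 [ 43.4   9.3 149.1]
 [ 40.2  10.5 150.2]
 [-45.9   4.8 151.4]
 [ 36.9  -6.4 151.6]
 [-43.6  10.  151.8]
 [-40.8  10.8 152.2]
 [ 40.3   8.7 152.5]
 [-38.   11.3 152.5]
 [ 37.4   8.5 152.5]
 [ 36.6  13.2 152.7]
 [ 49.4   5.7 153.1]]
```

View pics/side2.png

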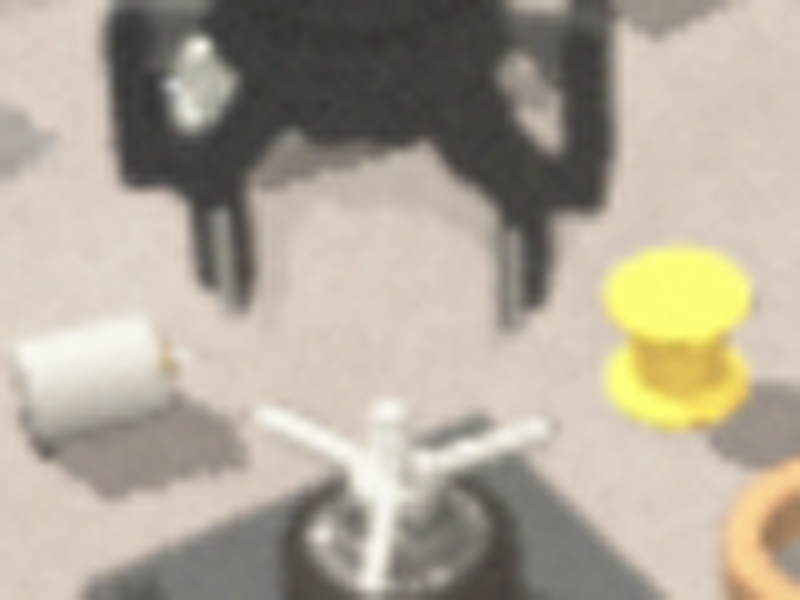

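The offset is consistent: the tips sit about 40 mm behind the reported TCP in the images, which disagrees with the stated geometry. The fingers come down between spokes, so I'll go down in stages, watching force and pictures.

Call:
apply_moves(
  delta_pos=[
    [-0.02, -0.03, 0.33],
    [0, 0, 0.33],
    [0, 0, 0.33],
    [0, 0, 0],
  ],
  delta_rot=[
    [0, 0, 0],
    [0, 0, 0],
    [0, 0, 0],
    [0, 0, 0],
  ],
  hand=[0.13, 0.13, 0.13, 0.13],
)

```text
time_s: 3.42
tool_pos: [0.4975, 0.0852, 0.0646]
eef_rot: [3.14, -0.002, -2.382]
force: [-0.5, 0.7, -0.9]
width: 0.0743
```

```bash
cat > look.py <<'E'
import sys
from bench import ctrl
from h import *
tag=sys.argv[1]
s=ctrl.get_state();print({k:np.round(s[k],4).tolist() for k in("time_s","joints","tool_pos","eef_rot","force","wrist_torque","width")})
d=ctrl.read_camera("side");np.savez(tag+".npz",**d)
c=d["frame"][140:215,235:335,::-1];cv2.imwrite(f"pics/{tag}.png",cv2.resize(c,(800,600),interpolation=cv2.INTER_CUBIC))
E
python3 look.py side3
```

```text
{'time_s': 3.4167, 'joints': [0.0632, -0.0682, 2.0889, 0.0, 1.124, -2.2674], 'tool_pos': [0.4975, 0.0852, 0.0646], 'eef_rot': [3.1396, -0.0024, -2.3818], 'force': [-0.514, 0.6584, -0.943], 'wrist_torque': [0.0152, -0.0019, 0.014], 'width': 0.0743}
```

View pics/side3.png

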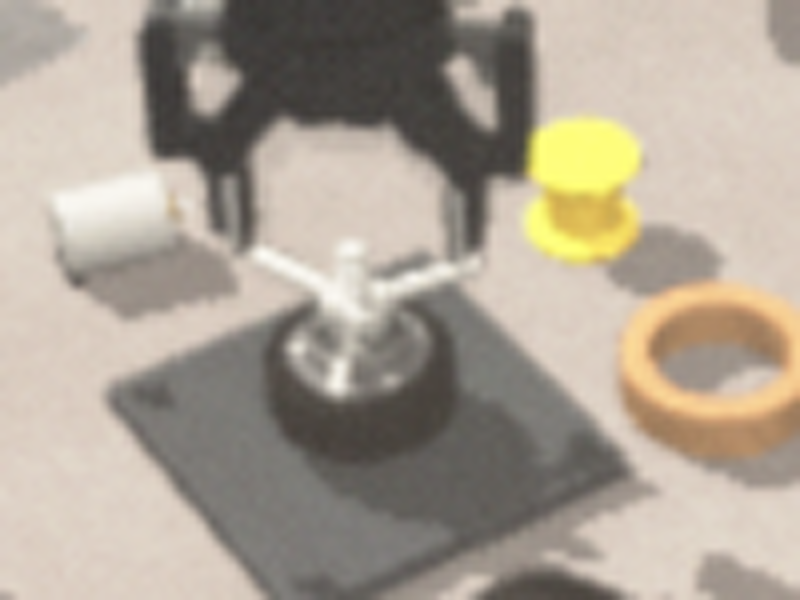

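```bash
python3 - <<'E'
from h import *
np.set_printoptions(linewidth=200,suppress=True)
d=dict(np.load("side3.npz"));P=pts(d);c=np.array([.4975,.0852]);f=np.radians(133.6);e=np.array([np.cos(f),np.sin(f)]);n=np.array([-e[1],e[0]])
for u in (264,270,274,278,282,286,292):
    print(u,[(v,*(np.r_[(P[v,u,:2]-c)@e,(P[v,u,:2]-c)@n,P[v,u,2]]*1000).round().astype(int)) for v in range(146,172,2) if P[v,u,2]>.07])
# full palm profile: any point with r<75 z<.22
m=(d["z_map"]>0)&(np.hypot(P[...,0]-c[0],P[...,1]-c[1])<.07)&(P[...,2]>.106)&(abs((P[...,:2]-c)@e)<.025)
Q=P[m];o=np.argsort(Q[:,2])[:15];print((np.c_[(Q[:,:2]-c)@e,(Q[:,:2]-c)@n,Q[:,2]][o]*1000).round())
E
```

```text
264 [(146, np.int64(35), np.int64(9), np.int64(199)), (152, np.int64(39), np.int64(-3), np.int64(169)), (154, np.int64(36), np.int64(16), np.int64(176)), (156, np.int64(37), np.int64(13), np.int64(167)), (158, np.int64(38), np.int64(10), np.int64(157)), (160, np.int64(38), np.int64(13), np.int64(152)), (162, np.int64(39), np.int64(9), np.int64(141)), (164, np.int64(40), np.int64(8), np.int64(133)), (166, np.int64(40), np.int64(12), np.int64(129)), (168, np.int64(40), np.int64(13), np.int64(122)), (170, np.int64(41), np.int64(12), np.int64(113))]
270 [(146, np.int64(17), np.int64(13), np.int64(203)), (148, np.int64(16), np.int64(19), np.int64(201)), (150, np.int64(17), np.int64(17), np.int64(193)), (152, np.int64(18), np.int64(17), np.int64(186))]
274 [(146, np.int64(6), np.int64(14), np.int64(205)), (148, np.int64(7), np.int64(9), np.int64(194)), (150, np.int64(7), np.int64(12), np.int64(189)), (152, np.int64(8), np.int64(10), np.int64(181)), (154, np.int64(8), np.int64(10), np.int64(173))]
278 [(146, np.int64(-5), np.int64(8), np.int64(201)), (148, np.int64(-4), np.int64(11), np.int
[... 912 characters left out ...]
(-10), np.int64(161)), (156, np.int64(-40), np.int64(-11), np.int64(153)), (158, np.int64(-43), np.int64(13), np.int64(165)), (160, np.int64(-43), np.int64(10), np.int64(155)), (162, np.int64(-42), np.int64(10), np.int64(148)), (164, np.int64(-42), np.int64(8), np.int64(139)), (166, np.int64(-42), np.int64(11), np.int64(134)), (168, np.int64(-42), np.int64(13), np.int64(127)), (170, np.int64(-41), np.int64(8), np.int64(115))]
[[ 12.   6. 166.]
 [  9.   8. 169.]
 [ -8.   7. 169.]
 [-14.   7. 169.]
 [ 18.   5. 169.]
 [ -6.   8. 169.]
 [-11.   8. 170.]
 [ 14.  10. 170.]
 [ -3.  10. 170.]
 [ 15.   7. 171.]
 [-23.  13. 171.]
 [  0.   6. 171.]
 [ 11.   9. 172.]
 [  5.  13. 172.]
 [ 25.  15. 173.]]
```

Tips are at about z=0.104 and the palm underside at about 0.167. Going down another 40 mm puts the tips at about 0.063 and leaves the palm about 25 mm above the stud.

Call:
apply_moves(
  delta_pos=[
    [0, 0, 0.35],
    [0, 0, 0.35],
    [0, 0, 0.3],
    [0, 0, 0],
  ],
  delta_rot=[
    [0, 0, 0],
    [0, 0, 0],
    [0, 0, 0],
    [0, 0, 0],
  ],
  hand=[0.13, 0.13, 0.13, 0.13],
)

```text
time_s: 3.8
tool_pos: [0.4975, 0.0852, 0.0246]
eef_rot: [3.14, -0.002, -2.382]
force: [-1.5, 0.3, -1.5]
width: 0.0742
```

```bash
python3 look.py side4
```

```text
{'time_s': 3.8, 'joints': [0.0632, -0.0117, 2.111, -0.0, 1.0453, -2.2677], 'tool_pos': [0.4975, 0.0852, 0.0246], 'eef_rot': [3.1397, -0.0023, -2.3815], 'force': [-1.5165, 0.3436, -1.4885], 'wrist_torque': [0.0196, 0.0362, -0.0341], 'width': 0.0742}
```

View pics/side4.png

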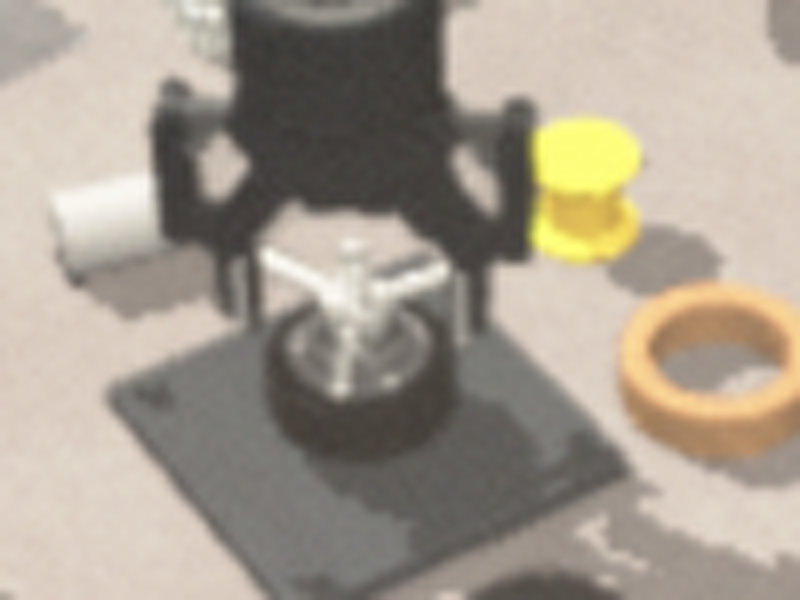

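```bash
python3 - <<'E'
from h import *
np.set_printoptions(linewidth=200,suppress=True)
d=dict(np.load("side4.npz"));P=pts(d);c=np.array([.4975,.0852]);f=np.radians(133.6);e=np.array([np.cos(f),np.sin(f)]);n=np.array([-e[1],e[0]])
for u in (264,266,291,293):
    print(u,[(v,*(np.r_[(P[v,u,:2]-c)@e,(P[v,u,:2]-c)@n,P[v,u,2]]*1000).round().astype(int).tolist()) for v in range(170,186)])
E
```

```text
264 [(170, 42, 10, 112), (171, 42, 10, 107), (172, 42, 9, 103), (173, 43, 9, 99), (174, 43, 8, 94), (175, 44, 8, 90), (176, 44, 9, 87), (177, 44, 9, 83), (178, 45, 6, 76), (179, 46, 5, 71), (180, 63, -68, 0), (181, 59, -49, 13), (182, 58, -45, 13), (183, 58, -41, 12), (184, 57, -35, 13), (185, 55, -26, 17)]
266 [(170, 38, -1, 102), (171, 37, 4, 103), (172, 37, 7, 101), (173, 37, 6, 97), (174, 37, 11, 97), (175, 38, 8, 90), (176, 37, 11, 89), (177, 38, 8, 83), (178, 38, 8, 79), (179, 39, 7, 74), (180, 39, 7, 70), (181, 39, 8, 67), (182, 52, -47, 11), (183, 51, -41, 13), (184, 50, -35, 14), (185, 50, -34, 11)]
291 [(170, -39, 12, 119), (171, -38, 10, 113), (172, -38, 8, 108), (173, -38, 6, 102), (174, -38, 12, 103), (175, -38, 8, 96), (176, -38, 9, 93), (177, -38, 11, 91), (178, -38, 12, 88), (179, -38, 11, 83), (180, -37, 7, 75), (181, -37, 6, 70), (182, -37, 12, 72), (183, -34, -8, 49), (184, -35, -3, 50), (185, -35, -1, 47)]
293 [(170, -44, 8, 116), (171, -45, 13, 116), (172, -44, 11, 111), (173, -44, 11, 107), (174, -43, 6, 99), (175, -44, 11, 99), (176, -43, 8, 92), (177, -43, 9, 89), (178, -44, 12, 88), (179, -44, 11, 84), (180, -44, 13, 81), (181, -43, 11, 75), (182, -43, 9, 69), (183, -35, -46, 14), (184, -35, -45, 11), (185, -36, -40, 11)]
```

Tips are at about 0.066. I'll drop 5 mm and start the first clockwise push. Snug can't come within 1.2 turns.

Call:
apply_moves(
  delta_pos=[
    [0, 0, 0.12],
    [0, 0, 0],
    [0, 0, 0],
    [0, 0, 0],
    [0, 0, 0],
    [0, 0, 0],
    [0, 0, 0],
    [0, 0, 0],
    [0, 0, 0],
    [0, 0, 0],
  ],
  delta_rot=[
    [0, 0, 0],
    [0, 0, 0.5],
    [0, 0, 0.5],
    [0, 0, 1],
    [0, 0, 1],
    [0, 0, 1],
    [0, 0, 1],
    [0, 0, 1],
    [0, 0, 1],
    [0, 0, 1],
  ],
  hand=[0.13, 0.13, 0.13, 0.13, 0.13, 0.13, 0.13, 0.13, 0.13, 0.13],
)

```text
time_s: 4.68
tool_pos: [0.4989, 0.0852, 0.0219]
eef_rot: [-3.142, 0.0, 3.097]
force: [-2.3, -0.3, -0.5]
width: 0.0741
```

```bash
python3 look.py side5
```

```text
{'time_s': 4.6833, 'joints': [0.0632, -0.0066, 2.1113, -0.0001, 1.0367, -1.463], 'tool_pos': [0.4989, 0.0852, 0.0219], 'eef_rot': [-3.1415, 0.0002, 3.097], 'force': [-2.2607, -0.2868, -0.5202], 'wrist_torque': [-0.0425, 0.193, 0.1133], 'width': 0.0741}
```

View pics/side5.png

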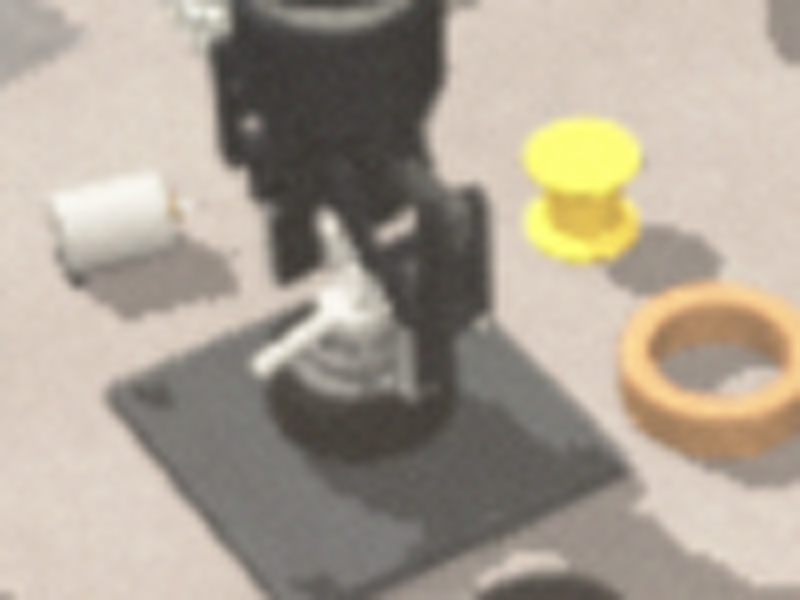

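The ring is turning with the finger: the near spoke has moved to crop (265,365). I'll continue the stroke to near the joint-6 limit, still well short of 1.2 turns.

Call:
apply_moves(
  delta_pos=[
    [0, 0, 0],
    [0, 0, 0],
    [0, 0, 0],
    [0, 0, 0],
    [0, 0, 0],
    [0, 0, 0],
    [0, 0, 0],
    [0, 0, 0],
    [0, 0, 0],
    [0, 0, 0],
    [0, 0, 0],
    [0, 0, 0],
    [0, 0, 0],
    [0, 0, 0],
    [0, 0, 0],
    [0, 0, 0],
    [0, 0, 0],
    [0, 0, 0],
    [0, 0, 0],
    [0, 0, 0],
  ],
  delta_rot=[
    [0, 0, 1],
    [0, 0, 1],
    [0, 0, 1],
    [0, 0, 1],
    [0, 0, 1],
    [0, 0, 1],
    [0, 0, 1],
    [0, 0, 1],
    [0, 0, 1],
    [0, 0, 1],
    [0, 0, 1],
    [0, 0, 1],
    [0, 0, 1],
    [0, 0, 1],
    [0, 0, 1],
    [0, 0, 1],
    [0, 0, 1],
    [0, 0, 1],
    [0, 0, 1],
    [0, 0, 1],
  ],
  hand=[0.13, 0.13, 0.13, 0.13, 0.13, 0.13, 0.13, 0.13, 0.13, 0.13, 0.13, 0.13, 0.13, 0.13, 0.13, 0.13, 0.13, 0.13, 0.13, 0.13],
)

```text
time_s: 6.4
tool_pos: [0.4997, 0.0856, 0.0221]
eef_rot: [3.14, -0.002, 1.099]
force: [0.1, 1.5, 0.4]
width: 0.0743
```

Call:
apply_moves(
  delta_pos=[
    [0, 0, 0],
    [0, 0, 0],
    [0, 0, 0],
    [0, 0, 0],
    [0, 0, 0],
    [0, 0, 0],
    [0, 0, 0],
    [0, 0, 0],
    [0, 0, 0],
    [0, 0, 0],
    [0, 0, 0],
    [0, 0, 0],
    [0, 0, 0],
    [0, 0, 0],
    [0, 0, 0],
    [0, 0, 0],
    [0, 0, 0],
    [0, 0, 0],
    [0, 0, 0],
    [0, 0, 0],
  ],
  delta_rot=[
    [0, 0, 1],
    [0, 0, 1],
    [0, 0, 1],
    [0, 0, 1],
    [0, 0, 1],
    [0, 0, 1],
    [0, 0, 1],
    [0, 0, 1],
    [0, 0, 1],
    [0, 0, 1],
    [0, 0, 1],
    [0, 0, 1],
    [0, 0, 1],
    [0, 0, 1],
    [0, 0, 1],
    [0, 0, 1],
    [0, 0, 1],
    [0, 0, 1],
    [0, 0, 1],
    [0, 0, 0],
  ],
  hand=[0.13, 0.13, 0.13, 0.13, 0.13, 0.13, 0.13, 0.13, 0.13, 0.13, 0.13, 0.13, 0.13, 0.13, 0.13, 0.13, 0.13, 0.13, 0.13, 0.13],
)

```text
time_s: 8.07
tool_pos: [0.4994, 0.085, 0.022]
eef_rot: [-3.141, -0.001, -0.798]
force: [-1.5, -0.6, 0.1]
width: 0.0744
```

```bash
python3 look.py side6
```

```text
{'time_s': 8.0667, 'joints': [0.0629, -0.0065, 2.1109, -0.0007, 1.0357, 2.4319], 'tool_pos': [0.4994, 0.085, 0.022], 'eef_rot': [-3.1409, -0.0014, -0.7979], 'force': [-1.5152, -0.6433, 0.0688], 'wrist_torque': [-0.1765, 0.011, 0.0419], 'width': 0.0744}
```

View pics/side6.png

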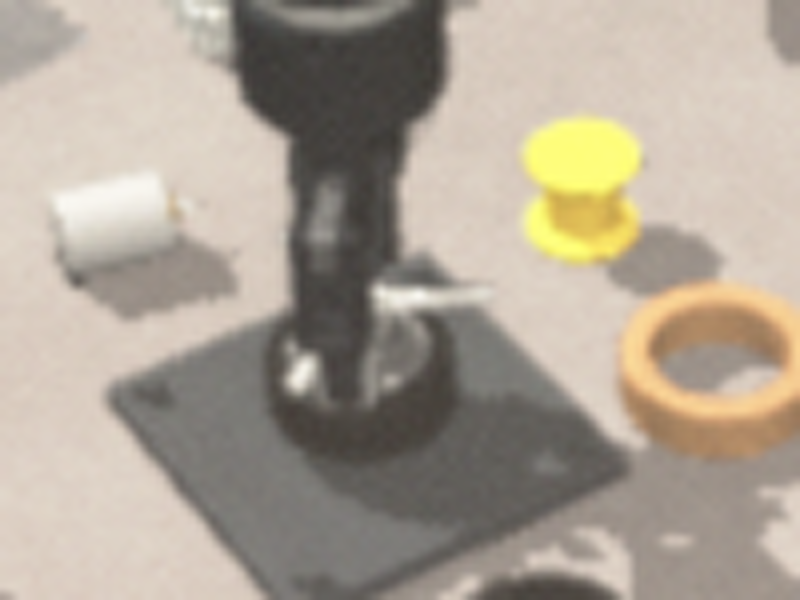

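```bash
cat >> h.py <<'E'
def ray(d,px,z):
    r=d["pose"][:3,:3]@np.linalg.inv(d["K"])@[*px,1];o=d["pose"][:3,3];return o+(z-o[2])/r[2]*r
AX=np.array([.4982,.0854])
E
python3 - <<'E'
from h import *
d=dict(np.load("side6.npz"));X=ray(d,(235+485/8,140+293/8),.0725);D=X[:2]-AX;print(X,np.hypot(*D),np.degrees(np.arctan2(D[1],D[0])))
d=dict(np.load("side5.npz"));X=ray(d,(235+265/8,140+362/8),.0735);D=X[:2]-AX;print(X,np.hypot(*D),np.degrees(np.arctan2(D[1],D[0])))
E
```

```text
[0.53990501 0.05834412 0.0725    ] 0.04971245746280882 -32.97325810647586
[0.45332077 0.08240962 0.0735    ] 0.04497875054892357 -176.1879249956565
```

The spoke being driven is at about −155° by the picture. I'll push 4 more rows, then lift 30 mm and unwind about 310° so the fingers sit between spokes again.

Call:
apply_moves(
  delta_pos=[
    [0, 0, 0],
    [0, 0, 0],
    [0, 0, 0],
    [0, 0, 0],
    [0, 0, 0],
    [0, 0, -0.4],
    [0, 0, -0.4],
    [0, 0, 0],
    [0, 0, 0],
    [0, 0, 0],
    [0, 0, 0],
    [0, 0, 0],
    [0, 0, 0],
    [0, 0, 0],
    [0, 0, 0],
    [0, 0, 0],
    [0, 0, 0],
    [0, 0, 0],
    [0, 0, 0],
    [0, 0, 0],
  ],
  delta_rot=[
    [0, 0, 1],
    [0, 0, 1],
    [0, 0, 1],
    [0, 0, 1],
    [0, 0, -0.5],
    [0, 0, 0],
    [0, 0, 0],
    [0, 0, -1],
    [0, 0, -1],
    [0, 0, -1],
    [0, 0, -1],
    [0, 0, -1],
    [0, 0, -1],
    [0, 0, -1],
    [0, 0, -1],
    [0, 0, -1],
    [0, 0, -1],
    [0, 0, -1],
    [0, 0, -1],
    [0, 0, -1],
  ],
  hand=[0.13, 0.13, 0.13, 0.13, 0.13, 0.13, 0.13, 0.13, 0.13, 0.13, 0.13, 0.13, 0.13, 0.13, 0.13, 0.13, 0.13, 0.13, 0.13, 0.13],
)

```text
time_s: 9.78
tool_pos: [0.4992, 0.0855, 0.0538]
eef_rot: [-3.141, -0.001, 0.161]
force: [0.5, -0.5, -0.6]
width: 0.0744
```

Call:
apply_moves(
  delta_pos=[
    [0, 0, 0],
    [0, 0, 0],
    [0, 0, 0],
    [0, 0, 0],
    [0, 0, 0],
    [0, 0, 0],
    [0, 0, 0],
    [0, 0, 0],
    [0, 0, 0],
    [0, 0, 0],
    [0, 0, 0],
    [0, 0, 0],
    [0, 0, 0],
    [0, 0, 0],
    [0, 0, 0],
    [0, 0, 0],
    [0, 0, 0],
    [0, 0, 0],
    [0, 0, 0],
    [0, 0, 0],
  ],
  delta_rot=[
    [0, 0, -1],
    [0, 0, -1],
    [0, 0, -1],
    [0, 0, -1],
    [0, 0, -1],
    [0, 0, -1],
    [0, 0, -1],
    [0, 0, -1],
    [0, 0, -1],
    [0, 0, -1],
    [0, 0, -1],
    [0, 0, -1],
    [0, 0, -1],
    [0, 0, -1],
    [0, 0, -1],
    [0, 0, -1],
    [0, 0, -1],
    [0, 0, -1],
    [0, 0, -1],
    [0, 0, -1],
  ],
  hand=[0.13, 0.13, 0.13, 0.13, 0.13, 0.13, 0.13, 0.13, 0.13, 0.13, 0.13, 0.13, 0.13, 0.13, 0.13, 0.13, 0.13, 0.13, 0.13, 0.13],
)

```text
time_s: 11.45
tool_pos: [0.4992, 0.0855, 0.0538]
eef_rot: [3.14, 0.0, 2.161]
force: [0.5, -0.4, -0.3]
width: 0.0744
```

Call:
apply_moves(
  delta_pos=[
    [0, 0, 0],
    [0, 0, 0],
    [0, 0, 0],
    [0, 0, 0],
    [0, 0, 0],
    [0, 0, 0],
    [0, 0, 0],
    [0, 0, 0],
    [0, 0, 0],
    [0, 0, 0],
    [0, 0, 0],
    [0, 0, 0],
    [0, 0, 0],
    [0, 0, 0],
    [0, 0, 0],
    [0, 0, 0],
    [0, 0, 0],
    [0, 0, 0],
    [0, 0, 0],
    [0, 0, 0],
  ],
  delta_rot=[
    [0, 0, -1],
    [0, 0, -1],
    [0, 0, -1],
    [0, 0, -1],
    [0, 0, -1],
    [0, 0, -1],
    [0, 0, -1],
    [0, 0, -1],
    [0, 0, -1],
    [0, 0, -1],
    [0, 0, -1],
    [0, 0, -1],
    [0, 0, -1],
    [0, 0, -1],
    [0, 0, -1],
    [0, 0, -1],
    [0, 0, -1],
    [0, 0, -1],
    [0, 0, -1],
    [0, 0, 0],
  ],
  hand=[0.13, 0.13, 0.13, 0.13, 0.13, 0.13, 0.13, 0.13, 0.13, 0.13, 0.13, 0.13, 0.13, 0.13, 0.13, 0.13, 0.13, 0.13, 0.13, 0.13],
)

```text
time_s: 13.12
tool_pos: [0.4992, 0.0855, 0.0537]
eef_rot: [-3.141, 0.001, -2.227]
force: [0.2, -0.7, 0.6]
width: 0.0745
```

```bash
python3 look.py side7;python3 - <<'E'
from h import *
d=dict(np.load("side7.npz"));ph,Q,m=ring(d,AX,(.066,.082));print(ph,len(Q))
E
```

```text
{'time_s': 13.1167, 'joints': [0.0633, -0.0527, 2.0946, 0.0004, 1.0986, -2.4226], 'tool_pos': [0.4992, 0.0855, 0.0537], 'eef_rot': [-3.141, 0.001, -2.2266], 'force': [0.187, -0.7276, 0.5609], 'wrist_torque': [0.0394, 0.0472, 0.0247], 'width': 0.0745}
-56.31327132348973 70
```

View pics/side7.png

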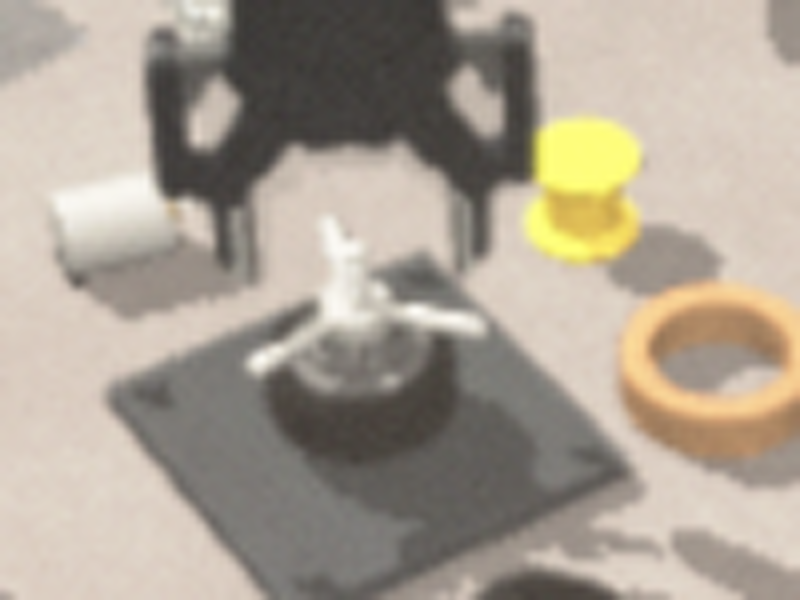

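Ring phase now: spokes at 63.7°, 183.7° and 303.7°, about 280° turned so far. The fingers are at 142° and 322°, so I need about 11° more counter-clockwise before lowering midway between spokes. Then I'll push, still short of the earliest possible snug.

Call:
apply_moves(
  delta_pos=[
    [0, 0, 0],
    [0.01, 0.03, 0],
    [0, 0, 0.44],
    [0, 0, 0.44],
    [0, 0, 0],
    [0, 0, 0],
    [0, 0, 0],
    [0, 0, 0],
    [0, 0, 0],
    [0, 0, 0],
    [0, 0, 0],
    [0, 0, 0],
    [0, 0, 0],
    [0, 0, 0],
    [0, 0, 0],
    [0, 0, 0],
    [0, 0, 0],
    [0, 0, 0],
    [0, 0, 0],
    [0, 0, 0],
  ],
  delta_rot=[
    [0, 0, -1],
    [0, 0, -1],
    [0, 0, 0],
    [0, 0, 0],
    [0, 0, 0.6],
    [0, 0, 0.6],
    [0, 0, 1],
    [0, 0, 1],
    [0, 0, 1],
    [0, 0, 1],
    [0, 0, 1],
    [0, 0, 1],
    [0, 0, 1],
    [0, 0, 1],
    [0, 0, 1],
    [0, 0, 1],
    [0, 0, 1],
    [0, 0, 1],
    [0, 0, 1],
    [0, 0, 1],
  ],
  hand=[0.13, 0.13, 0.13, 0.13, 0.13, 0.13, 0.13, 0.13, 0.13, 0.13, 0.13, 0.13, 0.13, 0.13, 0.13, 0.13, 0.13, 0.13, 0.13, 0.13],
)

```text
time_s: 14.83
tool_pos: [0.4984, 0.0856, 0.0185]
eef_rot: [3.141, 0.002, 2.726]
force: [1.1, -0.1, -0.3]
width: 0.0745
```

```bash
python3 look.py side8
```

```text
{'time_s': 14.8333, 'joints': [0.0639, -0.0036, 2.115, -0.0, 1.0282, -1.0916], 'tool_pos': [0.4984, 0.0856, 0.0185], 'eef_rot': [3.1407, 0.0018, 2.7263], 'force': [1.0672, -0.1159, -0.3201], 'wrist_torque': [0.0209, -0.2387, 0.1225], 'width': 0.0745}
```

View pics/side8.png

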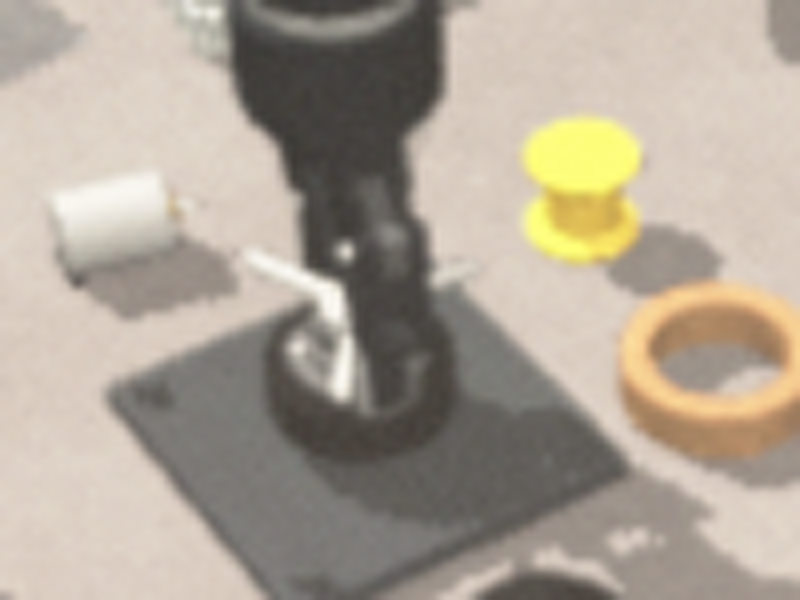

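About 360° turned. I'll do 12 more rows, then check force in small chunks.

Call:
apply_moves(
  delta_pos=[
    [0, 0, 0],
    [0, 0, 0],
    [0, 0, 0],
    [0, 0, 0],
    [0, 0, 0],
    [0, 0, 0],
    [0, 0, 0],
    [0, 0, 0],
    [0, 0, 0],
    [0, 0, 0],
    [0, 0, 0],
    [0, 0, 0],
  ],
  delta_rot=[
    [0, 0, 1],
    [0, 0, 1],
    [0, 0, 1],
    [0, 0, 1],
    [0, 0, 1],
    [0, 0, 1],
    [0, 0, 1],
    [0, 0, 1],
    [0, 0, 1],
    [0, 0, 1],
    [0, 0, 1],
    [0, 0, 1],
  ],
  hand=[0.13, 0.13, 0.13, 0.13, 0.13, 0.13, 0.13, 0.13, 0.13, 0.13, 0.13, 0.13],
)

```text
time_s: 15.88
tool_pos: [0.4975, 0.0853, 0.0181]
eef_rot: [-3.142, 0.0, 1.529]
force: [-0.3, -1.5, -0.2]
width: 0.0745
```

```bash
cat > st.py <<'E'
from bench import ctrl
import numpy as np
s=ctrl.get_state();print(round(s["time_s"],2),"F",s["force"].round(2),"T",s["wrist_torque"].round(3),"j6",round(s["joints"][5],3),"f",round(np.degrees(s["eef_rot"][2])-90,1),s["tool_pos"].round(4),"tq6",s["joint_torque"][5].round(3),s["dq"][5].round(3))
E
python3 st.py
```

```text
15.88 F [-0.35 -1.5  -0.18] T [-0.2    0.008  0.089] j6 0.106 f -2.4 [0.4975 0.0853 0.0181] tq6 -0.938 1.186
```

Call:
apply_moves(
  delta_pos=[
    [0, 0, 0],
    [0, 0, 0],
    [0, 0, 0],
  ],
  delta_rot=[
    [0, 0, 1],
    [0, 0, 1],
    [0, 0, 1],
  ],
  hand=[0.13, 0.13, 0.13],
)

```text
time_s: 16.13
tool_pos: [0.4971, 0.0854, 0.0179]
eef_rot: [-3.141, 0.001, 1.229]
force: [-1.5, -1.2, 0.8]
width: 0.0742
```

```bash
python3 st.py
```

```text
16.13 F [-1.53 -1.2   0.76] T [-0.125  0.126  0.052] j6 0.406 f -19.6 [0.4971 0.0854 0.0179] tq6 -0.937 1.186
```

Call:
apply_moves(
  delta_pos=[
    [0, 0, 0],
    [0, 0, 0],
    [0, 0, 0],
  ],
  delta_rot=[
    [0, 0, 1],
    [0, 0, 1],
    [0, 0, 1],
  ],
  hand=[0.13, 0.13, 0.13],
)

```text
time_s: 16.38
tool_pos: [0.4968, 0.0856, 0.0178]
eef_rot: [-3.14, 0.001, 0.929]
force: [-2.5, -0.0, -0.5]
width: 0.074
```

```bash
python3 st.py
```

```text
16.38 F [-2.5  -0.02 -0.5 ] T [0.002 0.304 0.059] j6 0.706 f -36.8 [0.4968 0.0856 0.0178] tq6 -0.935 1.188
```

Call:
apply_moves(
  delta_pos=[
    [0, 0, 0],
    [0, 0, 0],
    [0, 0, 0],
  ],
  delta_rot=[
    [0, 0, 1],
    [0, 0, 1],
    [0, 0, 1],
  ],
  hand=[0.13, 0.13, 0.13],
)

```text
time_s: 16.63
tool_pos: [0.4967, 0.0857, 0.0178]
eef_rot: [-3.14, 0.001, 0.628]
force: [-2.2, 0.6, -0.9]
width: 0.0743
```

```bash
python3 st.py
```

```text
16.63 F [-2.18  0.56 -0.85] T [0.11  0.197 0.055] j6 1.006 f -54.0 [0.4967 0.0857 0.0178] tq6 -0.934 1.187
```

Call:
apply_moves(
  delta_pos=[
    [0, 0, 0],
    [0, 0, 0],
    [0, 0, 0],
  ],
  delta_rot=[
    [0, 0, 1],
    [0, 0, 1],
    [0, 0, 1],
  ],
  hand=[0.13, 0.13, 0.13],
)

```text
time_s: 16.88
tool_pos: [0.4968, 0.0858, 0.0178]
eef_rot: [-3.141, 0.001, 0.328]
force: [-0.6, 0.4, 0.1]
width: 0.0745
```

```bash
python3 st.py
```

```text
16.88 F [-0.63  0.4   0.15] T [0.145 0.235 0.028] j6 1.306 f -71.2 [0.4968 0.0858 0.0178] tq6 -0.933 1.185
```

Call:
apply_moves(
  delta_pos=[
    [0, 0, 0],
    [0, 0, 0],
  ],
  delta_rot=[
    [0, 0, 1],
    [0, 0, 1],
  ],
  hand=[0.13, 0.13],
)

```text
time_s: 17.05
tool_pos: [0.4968, 0.0859, 0.0178]
eef_rot: [-3.141, 0.001, 0.128]
force: [-1.6, 2.3, -0.4]
width: 0.0744
```

```bash
python3 st.py
```

```text
17.05 F [-1.64  2.26 -0.38] T [0.177 0.17  0.117] j6 1.506 f -82.6 [0.4968 0.0859 0.0178] tq6 -0.933 1.187
```

Still running free, at about 508° turned.

Call:
apply_moves(
  delta_pos=[
    [0, 0, 0],
    [0, 0, 0],
  ],
  delta_rot=[
    [0, 0, 1],
    [0, 0, 1],
  ],
  hand=[0.13, 0.13],
)

```text
time_s: 17.22
tool_pos: [0.4963, 0.0863, 0.0177]
eef_rot: [-3.14, 0.003, -0.071]
force: [-3.9, 3.3, 1.6]
width: 0.0744
```

```bash
python3 st.py
```

```text
17.22 F [-3.94  3.35  1.6 ] T [0.713 0.611 0.216] j6 1.706 f -94.1 [0.4963 0.0863 0.0177] tq6 -0.774 1.184
```

Call:
apply_moves(
  delta_pos=[
    [0, 0, 0],
    [0, 0, 0],
    [0, 0, 0],
  ],
  delta_rot=[
    [0, 0, 1],
    [0, 0, 1],
    [0, 0, 1],
  ],
  hand=[0.13, 0.13, 0.13],
)

```text
time_s: 17.47
tool_pos: [0.4947, 0.088, 0.0173]
eef_rot: [-3.139, 0.008, -0.371]
force: [-8.5, 11.7, 4.3]
width: 0.0741
```

```bash
python3 st.py
```

```text
17.47 F [-8.52 11.7   4.27] T [1.88  1.102 0.569] j6 2.005 f -111.3 [0.4947 0.088  0.0173] tq6 -0.425 1.183
```

Call:
apply_moves(
  delta_pos=[
    [0, 0, 0],
    [0, 0, 0],
    [0, 0, 0],
  ],
  delta_rot=[
    [0, 0, 1],
    [0, 0, 1],
    [0, 0, 1],
  ],
  hand=[0.13, 0.13, 0.13],
)

```text
time_s: 17.72
tool_pos: [0.4942, 0.0902, 0.0174]
eef_rot: [-3.139, 0.011, -0.671]
force: [-9.2, 20.3, 3.9]
width: 0.0745
```

```bash
python3 st.py
```

```text
17.72 F [-9.2  20.35  3.93] T [3.2   1.28  0.914] j6 2.304 f -128.4 [0.4942 0.0902 0.0174] tq6 -0.059 1.184
```

I batched too many rows there: the push reached about 22 N, which is over the snug range but under the 25 N limit. Easing back now.

Call:
apply_moves(
  delta_pos=[
    [0, 0, 0],
    [0, 0, 0],
    [0, 0, 0],
    [0, 0, 0],
    [0, 0, 0],
  ],
  delta_rot=[
    [0, 0, -1],
    [0, 0, -1],
    [0, 0, -1],
    [0, 0, -1],
    [0, 0, -1],
  ],
  hand=[0.13, 0.13, 0.13, 0.13, 0.13],
)

```text
time_s: 18.13
tool_pos: [0.4951, 0.0872, 0.0174]
eef_rot: [-3.14, 0.006, -0.161]
force: [-4.3, 2.9, 2.3]
width: 0.0743
```

```bash
python3 st.py
```

```text
18.13 F [-4.28  2.89  2.27] T [0.643 0.664 0.233] j6 1.796 f -99.2 [0.4951 0.0872 0.0174] tq6 1.23 -1.185
```

Call:
apply_moves(
  delta_pos=[
    [0, 0, 0],
    [0, 0, 0],
    [0, 0, 0],
    [0, 0, 0],
  ],
  delta_rot=[
    [0, 0, 0.2],
    [0, 0, 0.2],
    [0, 0, 0.2],
    [0, 0, 0],
  ],
  hand=[0.13, 0.13, 0.13, 0.13],
)

```text
time_s: 18.47
tool_pos: [0.495, 0.0873, 0.0173]
eef_rot: [-3.14, 0.006, -0.227]
force: [-6.5, 6.4, 2.6]
width: 0.0742
```

```bash
python3 st.py
```

```text
18.47 F [-6.52  6.4   2.62] T [1.041 0.89  0.273] j6 1.861 f -103.0 [0.495  0.0873 0.0173] tq6 0.479 -0.022
```

Call:
apply_moves(
  delta_pos=[
    [0, 0, 0],
    [0, 0, 0],
  ],
  delta_rot=[
    [0, 0, 0],
    [0, 0, 0],
  ],
  hand=[0.13, 0.13],
)

```text
time_s: 18.63
tool_pos: [0.495, 0.0873, 0.0174]
eef_rot: [-3.14, 0.006, -0.226]
force: [-6.5, 6.6, 2.7]
width: 0.0741
```

```bash
python3 st.py
```

```text
18.63 F [-6.47  6.55  2.66] T [1.038 0.866 0.321] j6 1.86 f -102.9 [0.495  0.0873 0.0174] tq6 0.354 0.001
```

Call:
apply_moves(
  delta_pos=[
    [0, 0, 0],
    [0, 0, 0],
  ],
  delta_rot=[
    [0, 0, 0],
    [0, 0, 0],
  ],
  hand=[0.13, 0.13],
)

```text
time_s: 18.8
tool_pos: [0.495, 0.0873, 0.0174]
eef_rot: [-3.14, 0.006, -0.226]
force: [-7.3, 6.4, 2.4]
width: 0.0742
```

```bash
python3 st.py; python3 look.py side9
```

```text
18.8 F [-7.31  6.36  2.39] T [1.082 0.963 0.357] j6 1.86 f -102.9 [0.495  0.0873 0.0174] tq6 0.353 -0.0
{'time_s': 18.8, 'joints': [0.0657, -0.0038, 2.1175, 0.004, 1.0332, 1.8604], 'tool_pos': [0.495, 0.0873, 0.0174], 'eef_rot': [-3.1398, 0.0061, -0.226], 'force': [-7.3088, 6.3597, 2.3898], 'wrist_torque': [1.0823, 0.9627, 0.3574], 'width': 0.0742}
```

View pics/side9.png

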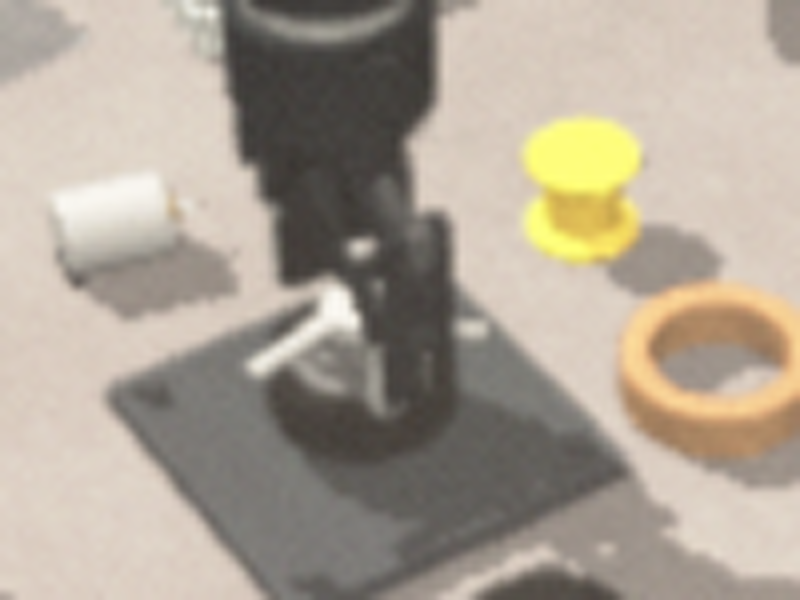

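Holding at a steady ~9.5 N with no movement: j6 is constant and the TCP is constant. I'll hold one more second and record.

Call:
apply_moves(
  delta_pos=[
    [0, 0, 0],
    [0, 0, 0],
    [0, 0, 0],
    [0, 0, 0],
    [0, 0, 0],
    [0, 0, 0],
    [0, 0, 0],
    [0, 0, 0],
    [0, 0, 0],
    [0, 0, 0],
    [0, 0, 0],
    [0, 0, 0],
  ],
  delta_rot=[
    [0, 0, 0],
    [0, 0, 0],
    [0, 0, 0],
    [0, 0, 0],
    [0, 0, 0],
    [0, 0, 0],
    [0, 0, 0],
    [0, 0, 0],
    [0, 0, 0],
    [0, 0, 0],
    [0, 0, 0],
    [0, 0, 0],
  ],
  hand=[0.13, 0.13, 0.13, 0.13, 0.13, 0.13, 0.13, 0.13, 0.13, 0.13, 0.13, 0.13],
)

```text
time_s: 19.85
tool_pos: [0.495, 0.0873, 0.0174]
eef_rot: [-3.14, 0.006, -0.226]
force: [-7.3, 6.6, 2.6]
width: 0.0742
```

```bash
python3 st.py; python3 - <<'E'
from h import *
from bench import ctrl
c=np.array([.4978,.0854])
def near(d,lo=.064,hi=.08,sel=None):
    P=pts(d);D=P[...,:2]-c;r=np.hypot(D[...,0],D[...,1]);g=d["frame"].astype(int).min(2)
    a=np.degrees(np.arctan2(D[...,1],D[...,0]))
    m=(d["z_map"]>0)&(r<.055)&(r>.018)&(P[...,2]>lo)&(P[...,2]<hi)&(g>135)
    return a[m],r[m],P[m]
for n in range(3):
    d=ctrl.read_camera("side");np.savez(f"hold{n}.npz",**d)
    a,r,Q=near(d)
    k=np.abs((a-179+180)%360-180)<25;aa=(a[k]-179+180)%360-180
    print(k.sum(),"spoke near 179:",179+np.average(aa,weights=r[k]), "z",np.median(Q[k][:,2]),"others",np.round(np.sort(a[~k]),0))
d=dict(np.load("side7.npz"));a,r,Q=near(d);k=np.abs((a-183.7+180)%360-180)<25;aa=(a[k]-183.7+180)%360-180
print("side7 same method",183.7+np.average(aa,weights=r[k]),ring(d,c,(.066,.082))[0]+240)
E
```

```text
19.85 F [-7.26  6.63  2.61] T [1.111 0.9   0.314] j6 1.86 f -102.9 [0.495  0.0873 0.0174] tq6 0.353 0.001
27 spoke near 179: 182.92610876583439 z 0.07449971244867482 others [-122. -122. -121. -121.  -61.  -60.  -58.  -57.  -55.  -55.  -55.  -54.
   95.]
28 spoke near 179: 183.04405804754342 z 0.07502937255637376 others [-122. -122. -122.  -62.  -59.  -56.  -56.  -55.  -55.  -54.  -53.   94.
   94.]
27 spoke near 179: 181.8468144734907 z 0.07370581582493352 others [-122. -122. -121.  -60.  -58.  -58.  -57.  -56.  -56.  -55.  -52.   94.
   94.]
side7 same method 183.77369368896998 183.83154622050057
```

Snug hold: about 9.8 N steady for over 1.3 s, spokes at ~62.5°, 182.5° and 302.5°, and an estimated bearing deflection of ~0.24 rad. One full turn back must bring the spokes to the same angles. Now backing off counter-clockwise.

Call:
apply_moves(
  delta_pos=[
    [0, 0, 0],
    [0, 0, 0],
    [0, 0, 0],
    [0, 0, 0],
    [0, 0, 0],
    [0, 0, 0],
    [0, 0, 0],
    [0, 0, 0],
    [0, 0, 0],
    [0, 0, 0],
    [0, 0, 0],
    [0, 0, 0],
    [0, 0, 0],
    [0, 0, 0],
    [0, 0, 0],
  ],
  delta_rot=[
    [0, 0, -0.5],
    [0, 0, -0.5],
    [0, 0, -0.5],
    [0, 0, -0.5],
    [0, 0, -0.5],
    [0, 0, -0.5],
    [0, 0, -1],
    [0, 0, -1],
    [0, 0, -1],
    [0, 0, -1],
    [0, 0, -1],
    [0, 0, -1],
    [0, 0, -1],
    [0, 0, -1],
    [0, 0, -1],
  ],
  hand=[0.13, 0.13, 0.13, 0.13, 0.13, 0.13, 0.13, 0.13, 0.13, 0.13, 0.13, 0.13, 0.13, 0.13, 0.13],
)

```text
time_s: 21.25
tool_pos: [0.4979, 0.0853, 0.0184]
eef_rot: [3.141, -0.0, 0.978]
force: [0.7, -1.5, 1.7]
width: 0.0744
```

```bash
python3 st.py;python3 look.py side10
```

```text
21.25 F [ 0.74 -1.5   1.72] T [-0.313 -0.118 -0.061] j6 0.657 f -34.0 [0.4979 0.0853 0.0184] tq6 0.933 -1.189
{'time_s': 21.25, 'joints': [0.0636, -0.0037, 2.1154, -0.0007, 1.0291, 0.6566], 'tool_pos': [0.4979, 0.0853, 0.0184], 'eef_rot': [3.1406, -0.0, 0.9782], 'force': [0.7432, -1.4979, 1.724], 'wrist_torque': [-0.3126, -0.1184, -0.061], 'width': 0.0744}
```

View pics/side10.png

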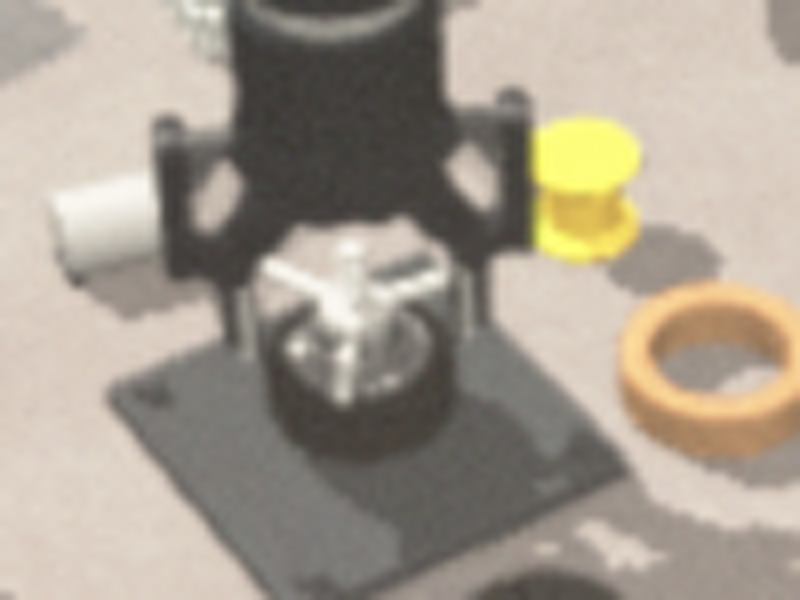

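The ring is running free counter-clockwise, about 41° back from snug. Continuing.

Call:
apply_moves(
  delta_pos=[
    [0, 0, 0],
    [0, 0, 0],
    [0, 0, 0],
    [0, 0, 0],
    [0, 0, 0],
    [0, 0, 0],
    [0, 0, 0],
    [0, 0, 0],
    [0, 0, 0],
    [0, 0, 0],
    [0, 0, 0],
    [0, 0, 0],
    [0, 0, 0],
    [0, 0, 0],
    [0, 0, 0],
    [0, 0, 0],
    [0, 0, 0],
  ],
  delta_rot=[
    [0, 0, -1],
    [0, 0, -1],
    [0, 0, -1],
    [0, 0, -1],
    [0, 0, -1],
    [0, 0, -1],
    [0, 0, -1],
    [0, 0, -1],
    [0, 0, -1],
    [0, 0, -1],
    [0, 0, -1],
    [0, 0, -1],
    [0, 0, -1],
    [0, 0, -1],
    [0, 0, -1],
    [0, 0, -1],
    [0, 0, -1],
  ],
  hand=[0.13, 0.13, 0.13, 0.13, 0.13, 0.13, 0.13, 0.13, 0.13, 0.13, 0.13, 0.13, 0.13, 0.13, 0.13, 0.13, 0.13],
)

```text
time_s: 22.72
tool_pos: [0.4985, 0.0858, 0.0187]
eef_rot: [3.14, 0.002, 2.675]
force: [2.1, 0.8, 0.2]
width: 0.0744
```

Call:
apply_moves(
  delta_pos=[
    [0, 0, 0],
    [0, 0, 0],
    [0, 0, 0],
    [0, 0, 0],
    [0, 0, 0],
    [0, 0, 0],
    [0, 0, 0],
    [0, 0, 0],
    [0, 0, 0],
    [0, 0, 0],
    [0, 0, 0],
    [0, 0, 0],
    [0, 0, 0],
    [0, 0, 0],
    [0, 0, 0],
    [0, 0, 0],
    [0, 0, 0],
  ],
  delta_rot=[
    [0, 0, -1],
    [0, 0, -1],
    [0, 0, -1],
    [0, 0, -1],
    [0, 0, -1],
    [0, 0, -1],
    [0, 0, -1],
    [0, 0, -1],
    [0, 0, -1],
    [0, 0, -1],
    [0, 0, -1],
    [0, 0, -1],
    [0, 0, -1],
    [0, 0, -1],
    [0, 0, -1],
    [0, 0, -1],
    [0, 0, 0],
  ],
  hand=[0.13, 0.13, 0.13, 0.13, 0.13, 0.13, 0.13, 0.13, 0.13, 0.13, 0.13, 0.13, 0.13, 0.13, 0.13, 0.13, 0.13],
)

```text
time_s: 24.13
tool_pos: [0.4979, 0.0859, 0.0184]
eef_rot: [-3.141, 0.001, -2.011]
force: [0.6, 0.8, -0.4]
width: 0.0742
```

Call:
apply_moves(
  delta_pos=[
    [0, 0, 0],
    [0, 0, -0.45],
    [0, 0, -0.45],
    [0, 0, 0],
    [0, 0, 0],
    [0, 0, 0],
    [0, 0, 0],
    [0, 0, 0],
    [0, 0, 0],
    [0, 0, 0],
    [0, 0, 0],
    [0, 0, 0],
    [0, 0, 0],
    [0, 0, 0],
    [0, 0, 0],
    [0, 0, 0],
  ],
  delta_rot=[
    [0, 0, 0.6],
    [0, 0, 0],
    [0, 0, 0],
    [0, 0, 1],
    [0, 0, 1],
    [0, 0, 1],
    [0, 0, 1],
    [0, 0, 1],
    [0, 0, 1],
    [0, 0, 1],
    [0, 0, 1],
    [0, 0, 1],
    [0, 0, 1],
    [0, 0, 1],
    [0, 0, 1],
    [0, 0, 0],
  ],
  hand=[0.13, 0.13, 0.13, 0.13, 0.13, 0.13, 0.13, 0.13, 0.13, 0.13, 0.13, 0.13, 0.13, 0.13, 0.13, 0.13],
)

```text
time_s: 25.47
tool_pos: [0.4973, 0.0856, 0.054]
eef_rot: [-3.142, -0.0, 3.007]
force: [0.7, 0.0, -0.2]
width: 0.0745
```

```bash
python3 st.py;python3 look.py side11;python3 - <<'E'
from h import *
for n in ("side11",):
  d=dict(np.load(n+".npz"))
  for z in((.066,.082),(.065,.08)):
    ph,Q,m=ring(d,[.4978,.0854],z);print(ph,len(Q))
E
```

```text
25.47 F [ 0.71  0.01 -0.21] T [ 0.012 -0.001  0.004] j6 -1.373 f 82.3 [0.4973 0.0856 0.054 ] tq6 0.712 -0.145
{'time_s': 25.4667, 'joints': [0.064, -0.0561, 2.0974, 0.0, 1.1006, -1.3726], 'tool_pos': [0.4973, 0.0856, 0.054], 'eef_rot': [-3.1416, -0.0003, 3.0074], 'force': [0.7078, 0.0131, -0.2085], 'wrist_torque': [0.0118, -0.001, 0.0036], 'width': 0.0745}
57.85942992307079 55
57.85942992307079 55
```

View pics/side11.png

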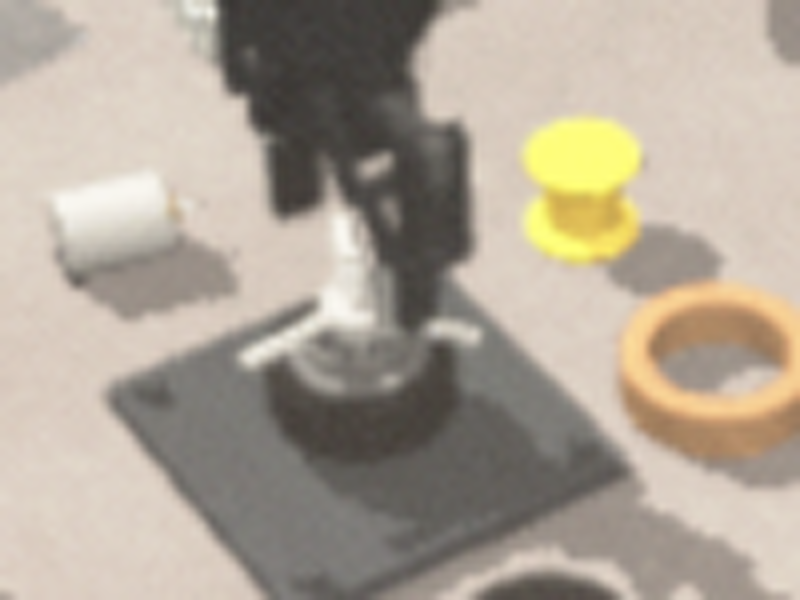

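Spokes are at about 58°, 178° and 298°, so 235° backed off and ~124° left. I'll turn to f≈−32°, lower between the spokes, and push round the rest, stopping a bit short to measure.

Call:
apply_moves(
  delta_pos=[
    [0, 0, 0],
    [0, 0, 0],
    [0, 0, 0],
    [0, 0, 0],
    [0, 0, 0],
    [0, 0, 0],
    [0, 0, 0],
    [0, 0, 0],
    [0, 0, 0],
    [0, 0, 0],
    [0, 0, 0],
    [0, 0, 0],
    [0, 0, 0],
    [0, 0, 0],
    [0, 0, 0],
    [0, 0, 0],
    [0, 0, 0],
    [0, 0, 0],
    [0, 0, 0],
    [0, 0, 0],
  ],
  delta_rot=[
    [0, 0, 1],
    [0, 0, 1],
    [0, 0, 1],
    [0, 0, 1],
    [0, 0, 1],
    [0, 0, 1],
    [0, 0, 1],
    [0, 0, 1],
    [0, 0, 1],
    [0, 0, 1],
    [0, 0, 1],
    [0, 0, 1],
    [0, 0, 1],
    [0, 0, 1],
    [0, 0, 1],
    [0, 0, 1],
    [0, 0, 1],
    [0, 0, 1],
    [0, 0, 1],
    [0, 0, 1],
  ],
  hand=[0.13, 0.13, 0.13, 0.13, 0.13, 0.13, 0.13, 0.13, 0.13, 0.13, 0.13, 0.13, 0.13, 0.13, 0.13, 0.13, 0.13, 0.13, 0.13, 0.13],
)

```text
time_s: 27.18
tool_pos: [0.4974, 0.0856, 0.054]
eef_rot: [-3.141, 0.0, 1.008]
force: [0.7, -0.6, -0.2]
width: 0.074
```

Call:
apply_moves(
  delta_pos=[
    [0, 0, 0],
    [0, 0, 0.45],
    [0, 0, 0.4],
    [0, 0, 0],
  ],
  delta_rot=[
    [0, 0, 0],
    [0, 0, 0],
    [0, 0, 0],
    [0, 0, 0],
  ],
  hand=[0.13, 0.13, 0.13, 0.13],
)

```text
time_s: 27.52
tool_pos: [0.4948, 0.0854, 0.017]
eef_rot: [-3.137, 0.003, 1.015]
force: [-1.4, 0.0, -0.7]
width: 0.0741
```

```bash
python3 st.py;python3 look.py side12
```

```text
27.52 F [-1.36  0.01 -0.74] T [-0.053  0.06  -0.002] j6 0.62 f -31.9 [0.4948 0.0854 0.017 ] tq6 -0.003 0.012
{'time_s': 27.5167, 'joints': [0.0639, -0.0038, 2.1183, -0.0, 1.0331, 0.6199], 'tool_pos': [0.4948, 0.0854, 0.017], 'eef_rot': [-3.1367, 0.0035, 1.0147], 'force': [-1.3559, 0.0104, -0.7423], 'wrist_torque': [-0.0533, 0.0602, -0.0016], 'width': 0.0741}
```

View pics/side12.png

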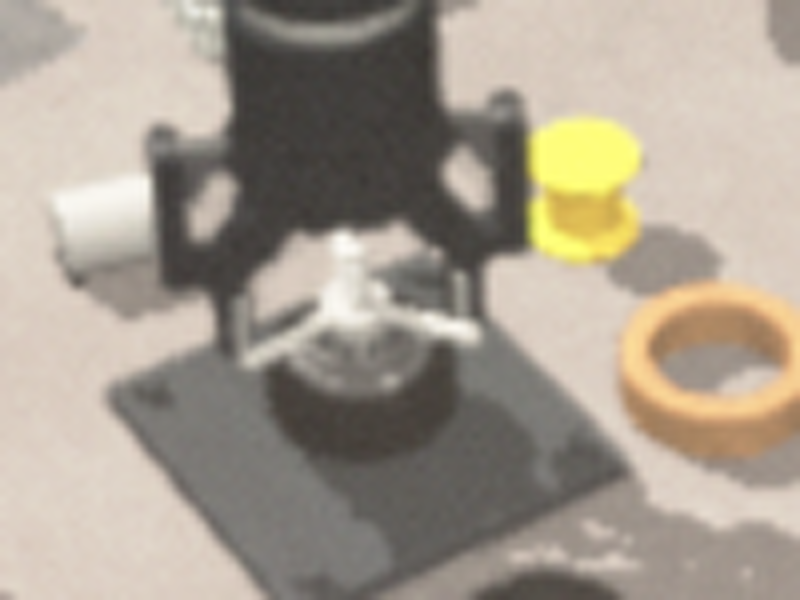

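Call:
apply_moves(
  delta_pos=[
    [0.04, 0.06, 0],
    [0, 0, 0],
    [0, 0, 0],
    [0, 0, 0],
    [0, 0, 0],
    [0, 0, 0],
    [0, 0, 0],
    [0, 0, 0],
    [0, 0, 0],
    [0, 0, 0],
    [0, 0, 0],
    [0, 0, 0],
  ],
  delta_rot=[
    [0, 0, -0.5],
    [0, 0, -0.5],
    [0, 0, -1],
    [0, 0, -1],
    [0, 0, -1],
    [0, 0, -1],
    [0, 0, -1],
    [0, 0, -1],
    [0, 0, -1],
    [0, 0, -1],
    [0, 0, -1],
    [0, 0, -1],
  ],
  hand=[0.13, 0.13, 0.13, 0.13, 0.13, 0.13, 0.13, 0.13, 0.13, 0.13, 0.13, 0.13],
)

```text
time_s: 28.57
tool_pos: [0.501, 0.0861, 0.0213]
eef_rot: [3.14, -0.0, 2.118]
force: [-0.3, 1.0, 0.1]
width: 0.0743
```

Call:
apply_moves(
  delta_pos=[
    [0, 0, 0],
    [0, 0, 0],
    [0, 0, 0],
    [0, 0, 0],
    [0, 0, 0],
    [0, 0, 0],
    [0, 0, 0],
    [0, 0, 0],
    [0, 0, 0],
    [0, 0, 0],
    [0, 0, 0],
    [0, 0, 0],
  ],
  delta_rot=[
    [0, 0, -1],
    [0, 0, -1],
    [0, 0, -1],
    [0, 0, -1],
    [0, 0, -1],
    [0, 0, -1],
    [0, 0, -1],
    [0, 0, -1],
    [0, 0, -1],
    [0, 0, -1],
    [0, 0, -0.5],
    [0, 0, 0],
  ],
  hand=[0.13, 0.13, 0.13, 0.13, 0.13, 0.13, 0.13, 0.13, 0.13, 0.13, 0.13, 0.13],
)

```text
time_s: 29.57
tool_pos: [0.5007, 0.0857, 0.021]
eef_rot: [3.141, 0.001, -3.119]
force: [-0.4, 0.3, 0.5]
width: 0.0744
```

```bash
python3 st.py;python3 look.py side13; cat > meas.py <<'E'
from h import *
import sys
c=np.array([.4978,.0854])
def near(d,g0,w=25,lo=.064,hi=.082):
    P=pts(d);D=P[...,:2]-c;r=np.hypot(D[...,0],D[...,1]);g=d["frame"].astype(int).min(2)
    a=np.degrees(np.arctan2(D[...,1],D[...,0]));da=(a-g0+180)%360-180
    m=(d["z_map"]>0)&(r<.055)&(r>.018)&(P[...,2]>lo)&(P[...,2]<hi)&(g>135)&(abs(da)<w)
    return g0+np.average(da[m],weights=r[m]),m.sum(),np.median(P[m][:,2])
if __name__=="__main__":
    from bench import ctrl
    g=float(sys.argv[1])
    for i in range(3):
        d=ctrl.read_camera("side");
        for k in (0,120,240):
            try: print(near(d,g+k),end=' ')
            except Exception as e: print(e)
        print()
E
python3 meas.py 176
```

```text
29.57 F [-0.43  0.27  0.5 ] T [0.014 0.147 0.028] j6 -1.529 f -268.7 [0.5007 0.0857 0.021 ] tq6 -0.416 0.078
{'time_s': 29.5667, 'joints': [0.0638, -0.0014, 2.1078, 0.0001, 1.0345, -1.5295], 'tool_pos': [0.5007, 0.0857, 0.021], 'eef_rot': [3.1414, 0.0007, -3.1192], 'force': [-0.4327, 0.2703, 0.4974], 'wrist_torque': [0.0135, 0.147, 0.0278], 'width': 0.0744}
(np.float64(175.2632479478775), np.int64(27), np.float64(0.07698381081379801)) (np.float64(296.0912604340843), np.int64(4), np.float64(0.07580945630407859)) (np.float64(417.8200936796663), np.int64(4), np.float64(0.07635645001669872)) 
(np.float64(174.60225279279925), np.int64(28), np.float64(0.07669277367271254)) (np.float64(295.0562803828761), np.int64(4), np.float64(0.07714617318946532)) (np.float64(417.97139076222265), np.int64(4), np.float64(0.0786211061771162)) 
(np.float64(174.74904252511948), np.int64(27), np.float64(0.07676401251257159)) (np.float64(295.07374213556363), np.int64(5), np.float64(0.07681362216569476)) (np.float64(417.7793894184585), np.int64(4), np.float64(0.07648484778358727))
```

View pics/side13.png

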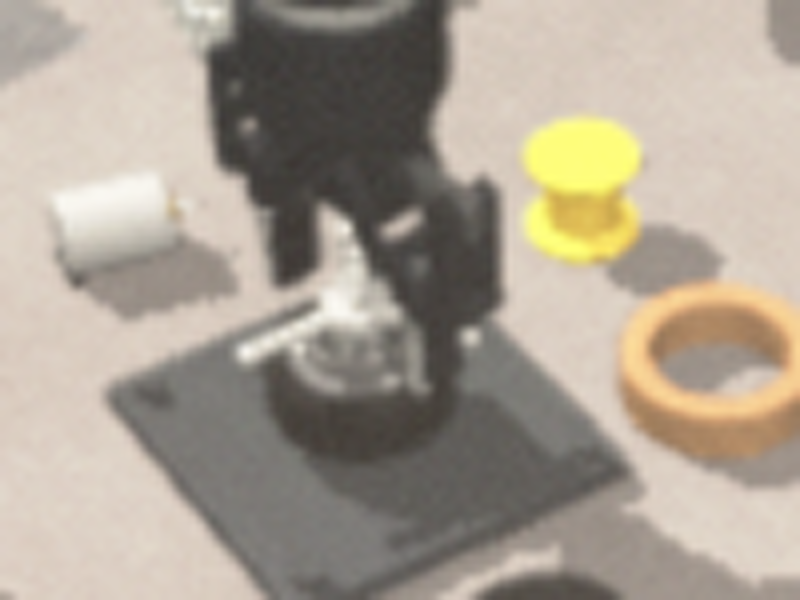

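Depth reading: spoke at ~174.9°, against the snug reading of ~182.6°, and the spokes are ~2 mm higher. I need another ~7.7° (0.134 rad) counter-clockwise.

Call:
apply_moves(
  delta_pos=[
    [0, 0, 0],
    [0, 0, 0],
    [0, 0, 0],
    [0, 0, 0],
  ],
  delta_rot=[
    [0, 0, -0.5],
    [0, 0, -0.4],
    [0, 0, -0.4],
    [0, 0, 0],
  ],
  hand=[0.13, 0.13, 0.13, 0.13],
)

```text
time_s: 30.1
tool_pos: [0.5005, 0.0855, 0.0203]
eef_rot: [-3.141, 0.0, -2.991]
force: [-0.4, -0.9, 0.4]
width: 0.0745
```

```bash
python3 st.py;python3 meas.py 181
```

```text
30.1 F [-0.4  -0.93  0.42] T [-0.056  0.101 -0.025] j6 -1.658 f -261.4 [0.5005 0.0855 0.0203] tq6 -0.312 0.05
(np.float64(182.17739902974267), np.int64(27), np.float64(0.07672231478180946)) (np.float64(300.3250493886271), np.int64(6), np.float64(0.0764635678157714)) (np.float64(422.08688251585204), np.int64(10), np.float64(0.07755067022202905)) 
(np.float64(181.3868804346765), np.int64(27), np.float64(0.07631273727200483)) (np.float64(300.96582578584525), np.int64(7), np.float64(0.07682744518762596)) (np.float64(422.3088242873275), np.int64(11), np.float64(0.07712368994465679)) 
(np.float64(182.10743251387765), np.int64(27), np.float64(0.07702302539077)) (np.float64(302.854021579203), np.int64(7), np.float64(0.0753054011873896)) (np.float64(422.8307519243121), np.int64(11), np.float64(0.07888508653542026))
```

181.9° against 182.6°: one full turn to within a degree. Now I'll back the finger off slightly, lift clear, and check.

Call:
apply_moves(
  delta_pos=[
    [0, 0, 0],
    [0, 0, 0],
    [0, 0, -0.4],
    [0, 0, -0.6],
    [0, 0, -0.8],
    [0, 0, -0.8],
    [0, 0, -0.8],
    [0, 0, -0.8],
    [0, 0, 0],
  ],
  delta_rot=[
    [0, 0, 0.7],
    [0, 0, 0],
    [0, 0, 0],
    [0, 0, 0],
    [0, 0, 0],
    [0, 0, 0],
    [0, 0, 0],
    [0, 0, 0],
    [0, 0, 0],
  ],
  hand=[0.13, 0.13, 0.13, 0.13, 0.13, 0.13, 0.13, 0.13, 0.13],
)

```text
time_s: 31.0
tool_pos: [0.5047, 0.086, 0.1965]
eef_rot: [-3.141, 0.014, -3.06]
force: [0.9, -0.6, 0.8]
width: 0.0748
```

```bash
python3 st.py;python3 meas.py 182; python3 look.py side14; python3 - <<'E'
from h import *
a=dict(np.load("side0.npz"));b=dict(np.load("side14.npz"))
print("ring",ring(b,[.4978,.0854],(.066,.084))[0]+240)
cv2.imwrite("pics/full14.png",b["frame"][:,:,::-1])
E
```

```text
31.0 F [ 0.87 -0.63  0.78] T [-0.045 -0.042 -0.021] j6 -1.588 f -265.3 [0.5047 0.086  0.1965] tq6 -0.003 -0.0
(np.float64(180.7899343107902), np.int64(27), np.float64(0.07585242328590691)) (np.float64(303.76693370331895), np.int64(29), np.float64(0.07605592325477595)) (np.float64(422.16614623224433), np.int64(10), np.float64(0.07780324741564715)) 
(np.float64(182.07514767822073), np.int64(25), np.float64(0.07763410508079849)) (np.float64(301.69696978853756), np.int64(30), np.float64(0.07668399010997762)) (np.float64(422.5181168707538), np.int64(11), np.float64(0.07724194830743725)) 
(np.float64(181.09549358319148), np.int64(27), np.float64(0.07629167026946171)) (np.float64(302.374503607397), np.int64(29), np.float64(0.07695933110921827)) (np.float64(422.38966259493793), np.int64(11), np.float64(0.07667713887996752)) 
{'time_s': 31.15, 'joints': [0.0637, -0.1882, 1.9775, 0.0, 1.3516, -1.588], 'tool_pos': [0.5005, 0.0857, 0.1881], 'eef_rot': [3.1416, 0.0007, -3.0607], 'force': [-0.3761, 0.0036, -1.367], 'wrist_torque': [-0.0135, -0.0035, 0.0887], 'width': 0.0748}
ring 182.3652951243843
```

View pics/full14.png

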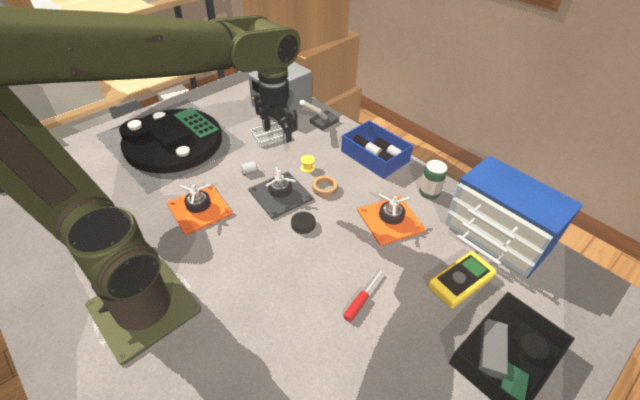

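The gripper is clear above the stand. The ring is at side pixel (280,183), with spokes at about 62°, 182° and 302°, matching the snug angle. The bystanders are at their starting pixels. Handing in.

```bash
python3 -c "
from bench import ctrl
print(ctrl.close_job())"
```

```text
the job is handed in; nothing more can be done
None
```

I turned the ring on the dark steel stand clockwise about 1.5 turns until it was snug, held it there, backed it off one full turn, and handed the job in at about 31 s. The two orange look-alike stands were left alone.

- **Snug hold:** I held about 9.5–10 N, steady for over 1.3 s, and the ring did not move. I estimated the bearing had turned about 0.24 rad, within the 0.2–0.3 given.
- **Back-off:** The spokes read about 182.6° at snug and 181–182.4° at the end. They also sit about 2 mm higher, which matches one full turn.
- **After lifting clear:** The gripper was well above the stand and touching nothing. The bystanders looked unmoved in the side view.

**What went wrong or disagreed:**
- **Overshoot before the hold:** I pushed too many rows without checking, and the force rose briefly to about 22 N. That is over the snug range but under the 25 N forcing limit. I eased back before settling.
- **Fingertip height:** The images showed the fingertips about 40 mm higher than the reported tool position and stated geometry implied. I set the height from the images.
- **Position wander:** The reported tool position drifted by about 3 mm sideways during the job.

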